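Comb jumbled baked sticks into rows on a sheet pan

ROBOT

A 6-joint arm with a two-finger parallel gripper is mounted at the origin on the work surface. World frame = base frame: x ahead of the robot, y to its left, z up, the work surface at z = 0. Lengths are in mm, angles in rad, forces in N, time in s.
With the tool pointing down it reaches from about 300 to 750 mm from the base axis. Payload 8.5 kg.
Tool frame: the origin (TCP) lies at the centre of the arm's flange, where the gripper is bolted on; the fingertips stand 166 mm ahead of it and the grasp point (between the pads) lies 147 mm ahead of it; z points along the fingers, y is the direction in which the jaws open and shut (so a half turn about z gives the same grasp; the last joint's range is limited). The gripper opens to 88 mm and grips with 3 to 60 N. Pads are 18 mm wide; open, the fingers measure 123 mm over their backs; the gripper's body (75 mm by 187 mm) begins 45 mm behind the grasp point.
Start: joints at [-1.555, 0.381, 1.297, -0, 1.464, -0.215], TCP at [125.812, -535.4, 404.748] pointing down, gripper open.
Joint ranges: [-3.11, 3.11], [-0.89, 2.33], [0.22, 2.48], [-1.42, 4.56], [0.17, 2.85], [-2.88, 2.88]. Speed limits (rad/s): [2.39, 2.39, 3.14, 3.14, 3.14, 3.14].

INTERFACE

Orientations are given as a rotation vector (axis times angle).
In Python, from station import robot gives the robot as it stands.
- The arm moves only by the shell command python3 -m pendant 'ROWS'. ROWS is JSON, a list of rows, each a list of 7 numbers: the shift along the tool's x, y, z in mm, then the turn, a rotation vector about the tool's x, y, z in degrees, then the opening, from -1 (shut) to 1 (fully open). A call has 1 to 10 rows; each row is the pose to reach, as a shift and turn from the pose commanded when the call began, along the tool's axes at that moment; what a row does not reach only later rows make up. A row lasts 1/12 s, in which the tool goes at most 41.7 mm and 7.16 degrees, less where a joint would pass 70% of its speed; a pose out of reach is approached as far as the arm can. A call with a gripper value outside its range is refused whole. The fingers move at their own pace and stop on an object; the grip force is fixed at half the most. Time passes only in rows, so rows that repeat a pose let the fingers close. It gives the time, the measured TCP pose, the force and the opening at its end, in the units of the state.
- robot.get_obs(): the state, without advancing time (a new reading comes with each control period).
- robot.camera(name): name is "scene" or "top"; returns a dict with "frame" (420x560x3 uint8, blue, green, red), "range_z" (420x560 float32, mm along the optical axis (not along the pixel's ray), 0 where there is no reading), "vertical_fov" (degrees; the focal length in pixels is half the picture's height over the tangent of half this angle, whatever the lens; pixels are square), "cx", "cy" (the principal point, pixels), "rvec" (rotation vector, rad) and "tvec" (3), from world to camera coordinates, as OpenCV has them. Camera axes: x right, y down, z forward; pixel columns grow to the right and rows downward; lengths in mm; the calibration is good to about 2 mm. A picture is of the moment at which its call begins.
- robot.job_done(): hands the job in, once; it reports no verdict.
Trained networks look in the newest picture that a camera, given by its name, has taken for a name from the list of things; names that differ only in an ending like _2 or _b are one class to them, and where a whole thing is asked for, a point or a joint stands for the part that bears it (a point fixed in the world has none). Each returns a list of dicts, best first, with "score" (0 to 1); they miss things now and then, are a little off and sometimes report something else, mostly with a low value. They report only what shows in the picture. A call takes as long as a camera call.
- robot.regions_of(camera, query): "region" (420x560 bool, what is visible of it) and "extent" ([left, top, right, bottom] in pixels, round what is visible of it).
The state is a dict: "time_s": time; "joints": joint angles; "joint_vel": joint speeds; "joint_efforts": joint torques, N m; "position": TCP position; "ee_rot": TCP orientation; "contact_force": force on the tool from outside, world axes, zero at the start; "wrist_torque": the same for the moment, N m; "finger_gap": opening from 0.0 (shut) to 1.0 (fully open).
Only numpy, scipy, OpenCV 4.12 (cv2) and the standard library are available. Lean on these libraries where they do the work, as an engineer would, in place of code of your own. Each camera call takes 0.05 s, during which the arm holds its last target.

TASK

The hot crisp sticks got jumbled when the sheet pan was pulled out. Take the rake from its rest, set its tines lightly on the pan floor with one stick in each gap, and comb the sticks out from their middles, first to their far ends (away from the robot) and then to their near ends, with the tines sliding on the floor all along, until they lie in four straight, separate rows along the pan; break no stick, do not scratch the pan, and touch the sticks with nothing but the rake. Then hang the rake back in its rest, leaving the other things where they are.

Things in the scene. Friction and masses are not known exactly. Their poses are not given: they have to be found in the camera images.
- pan: Quarter sheet pan of bare aluminium on a wire cooling rack, 330 mm long (its x, pointing away from the robot) by 240 mm wide (its y), walls 4 mm thick. Origin on the table under its centre; rim 46 mm, floor about 24 mm above it, but the thin floor is warped: popped up or down by up to 3 mm, and sloping along x by up to 0.025 rad, neither of which is measured, so feel for the floor. It does not shift. More than 15 N of the rake scratches it.
- stick0: Baked crisp stick, golden brown, 140 mm long (its x), 12 mm wide, 12 mm high, flat underside, 10 to 20 g; origin at the centre of the underside. Hot and brittle: breaks at about 10 N. The four lie side by side in the middle of the pan, about 36 mm apart across it in any order, turned up to 0.58 rad from its x.
- stick1: Baked crisp stick, golden brown, 140 mm long (its x), 12 mm wide, 12 mm high, flat underside, 10 to 20 g; origin at the centre of the underside. Hot and brittle: breaks at about 10 N. See stick0.
- stick2: Baked crisp stick, golden brown, 140 mm long (its x), 12 mm wide, 12 mm high, flat underside, 10 to 20 g; origin at the centre of the underside. Hot and brittle: breaks at about 10 N. See stick0.
- stick3: Baked crisp stick, golden brown, 140 mm long (its x), 12 mm wide, 12 mm high, flat underside, 10 to 20 g; origin at the centre of the underside. Hot and brittle: breaks at about 10 N. See stick0.
- rake: Hand rake, 0.32 kg: five round steel tines 11 mm in diameter with round tips, in a row along its y, at y = -72, -36, 0, 36, 72 mm; origin at the tip of the middle one (unloaded), z up. The row gives on a springy web, 12 N per mm. A stick fits between two tines with 13 mm to spare. A tine moving from a stick's middle out to its end pushes that half straight; each half is combed so.
- rake_grip (a point): Centre of the rake's wooden grip, 72 mm above the tine tips; the grip is a bar 200 mm long (y), 22 mm thick (x) and 26 mm high (z), over a 3 mm steel web. Axes as the rake's.
- rest: Dark steel rake rest fixed to the table, base 80 x 220 x 5 mm. Two forked uprights 92.5 mm either side of the origin along its y carry the ends of the rake's grip: notch floors 68 mm above the table, notches 28 mm wide, 12 mm deep, flared lips up to 91 mm. Origin on the table at the centre. With the rake in place the rake's origin is 9 mm above it and their axes agree, either way round.
- steamer: Bystander: round bamboo steamer with three decorated buns, 160 mm in diameter, 60 mm high; origin at the centre of its underside.
- jar: Bystander: closed jar of red dates, 72 mm in diameter, 100 mm high; origin at the centre of its underside.
- timer: Bystander: white kitchen timer, 45 x 70 x 60 mm; origin at the centre of its underside.

How it is judged:
By the outcome, as a careful person would: the job done as asked, in the order asked, and still so for the second after the job is handed in, with the robot touching nothing.
It also fails if it takes over 72 s, if anything falls off the work surface, if the arm or the gripper's body presses on something with over 40 N, if the wrist force passes 120 N, or if a joint passes its speed limit or range.

## Working session

There is one attempt and no reset: what is moved stays moved. The work goes in short steps, Python scripts to look and compute and a shell command to move; the robot and the scene stay as the last step left them, time stands still between calls to the robot, and variables do not carry over. Pictures are saved under pics/ and viewed, and the job is handed in when it is done.

```bash
ls -la; mkdir -p pics
python3 - <<'E'
from station import robot
import cv2,numpy as np
o=robot.get_obs()
for k,v in o.items(): print(k,np.round(v,3))
for n in("scene","top"):
    c=robot.camera(n); cv2.imwrite(f"pics/{n}0.png",c["frame"])
    print(n,c["vertical_fov"],c["cx"],c["cy"],c["rvec"],c["tvec"])
E
```

```text
total 12
drwxr-xr-x  3 agent agent 4096 Dec  6 02:26 .
drwxr-xr-x 23 root  root  4096 Dec  6 02:26 ..
drwxr-xr-x  2 agent agent 4096 Dec  6 02:26 pics
time_s 0.0
joints [-1.555  0.381  1.298 -0.     1.464 -0.215]
joint_vel [-0.002 -0.     0.    -0.002 -0.001  0.   ]
joint_efforts [-1.0000e-03 -4.3793e+01 -2.2456e+01  7.1000e-02  3.5000e-02 -0.0000e+00]
position [ 125.778 -535.381  404.131]
ee_rot [-3.119 -0.362 -0.   ]
contact_force [ 0.02  -0.749 -0.555]
wrist_torque [ 0.017 -0.015  0.023]
finger_gap 1.0
scene 45.17411927566156 277.5747825933152 207.5944720860556 [ 1.07796269  2.49392399 -0.87907078] [ 417.254172  -287.5275195 1384.0061635]
top 49.99704915908707 274.14055605507434 212.68749435307512 [ 2.12095533 -2.13088458  0.21778662] [  8.31739815 607.11864209 909.84476935]
```

View pics/scene0.png

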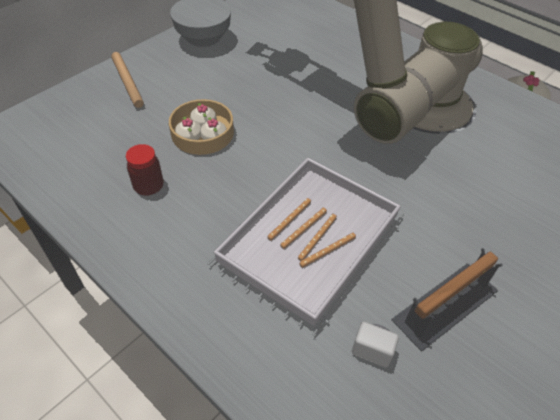

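View pics/top0.png

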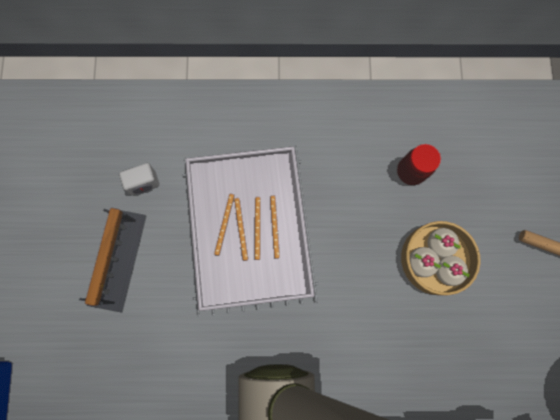

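The top view shows the pan (187–312, 148–310), with four sticks at its middle, the rake in its rest at (105, 257), the timer at (137, 178), the jar at (420, 163) and the steamer at (442, 258). Next I measure their positions.

```bash
cat > h.py <<'E'
from station import robot
import cv2,numpy as np
def cam(n):
    c=robot.camera(n)
    R=cv2.Rodrigues(np.array(c["rvec"],float))[0]; t=np.array(c["tvec"],float)
    H,W=c["range_z"].shape; f=H/2/np.tan(np.radians(c["vertical_fov"]/2))
    u,v=np.meshgrid(np.arange(W),np.arange(H)); z=c["range_z"].astype(float)
    P=np.stack([(u-c["cx"])/f*z,(v-c["cy"])/f*z,z],-1)
    c["P"]=(P-t)@R; c["R"]=R;c["t"]=t;c["f"]=f
    c["P"][z==0]=np.nan
    return c
def proj(c,X):
    X=np.atleast_2d(X)@c["R"].T+c["t"]
    return np.stack([c["f"]*X[:,0]/X[:,2]+c["cx"],c["f"]*X[:,1]/X[:,2]+c["cy"]],1)
def rect(p):
    (c,(w,h),a)=cv2.minAreaRect(p[:,:2].astype(np.float32))
    a=np.radians(a)
    if w<h: w,h=h,w; a+=np.pi/2
    a=(a+np.pi/2)%np.pi-np.pi/2
    return np.round(c,1),round(w,1),round(h,1),round(a,3)
E
python3 - <<'E'
from h import *
for n in("top","scene"):
    c=cam(n); P=c["P"]
    print(n,"table z",np.nanmedian(P[...,2]))
    for q in("pan","rake","rest","stick0","timer","jar","steamer","rake_grip"):
        for r in robot.regions_of(n,q)[:5]:
            p=P[r["region"]]; p=p[~np.isnan(p[:,0])]
            if len(p)<10: continue
            pr=p
            if q in("pan","rake","rake_grip"):
                zt=np.percentile(p[:,2],97); pr=p[p[:,2]>zt-8]
            print(q,round(r["score"],2),len(p),"med",np.round(np.median(p,0),1),"zpct",np.round(np.percentile(p[:,2],[2,50,98]),1),rect(pr))
E
```

```text
top table z -0.09799415577545177
pan 0.61 16434 med [575.5  61.2  23.6] zpct [13.2 23.6 51.3] (array([582.3,  61.8]), 334.5, 244.4, np.float64(0.114))
rake 0.63 1510 med [511.1 351.5  92.5] zpct [28.5 92.5 96.8] (array([514.2, 354.6]), 198.6, 23.3, np.float64(-0.191))
rest 0.61 2224 med [507.3 339.2   5.2] zpct [ 1.2  5.2 81.8] (array([513.6, 353.1]), 220.9, 88.8, np.float64(-0.125))
stick0 0.78 324 med [582.1  77.9  35. ] zpct [29.8 35.  38.6] (array([577.3,  78.5]), 139.1, 12.6, np.float64(0.142))
stick0 0.74 344 med [584.8 115.1  34.8] zpct [29.7 34.8 39. ] (array([587.8, 115.1]), 136.7, 12.4, np.float64(-0.234))
stick0 0.72 374 med [579.5  40.9  34.7] zpct [29.3 34.7 38.8] (array([581.1,  41.8]), 141.9, 11.5, np.float64(0.004))
stick0 0.67 330 med [582.4   3.8  34.8] zpct [30.5 34.8 38.5] (array([583.5,   4.1]), 138.4, 13.0, np.float64(0.048))
timer 0.72 935 med [684.5 299.2  58.1] zpct [-0.6 58.1 63. ] (array([697.7, 314.4]), 84.5, 74.7, np.float64(-1.214))
jar 0.87 1258 med [ 707.2 -304.7   96.7] zpct [ 11.   96.7 103. ] (array([ 710.8, -322.5]), 89.4, 65.9, np.float64(1.168))

[... 1380 characters left out ...]
  8.5  34.6] zpct [26.  34.6 38.7] (array([583.8,   7.6]), 140.5, 17.3, np.float64(0.11))
timer 0.72 1511 med [702.  310.7  58.7] zpct [ 1.2 58.7 63.1] (array([674.3, 303.3]), 83.9, 76.2, np.float64(0.349))
timer 0.69 15705 med [600.7  72.2  24.7] zpct [13.2 24.7 51.6] (array([567.2,  56.4]), 391.4, 286.0, np.float64(0.118))
jar 0.92 1449 med [ 729.1 -292.9   73.9] zpct [  6.   73.9 102.8] (array([ 727.9, -343. ]), 135.2, 67.4, np.float64(-1.402))
steamer 0.64 2928 med [ 520.3 -348.2   34.7] zpct [ 3.9 34.7 54.5] (array([ 506.3, -366.8]), 191.4, 162.9, np.float64(0.854))
rake_grip 0.84 1463 med [519.9 357.7  93.7] zpct [16.4 93.7 97.1] (array([516. , 356.4]), 200.8, 22.7, np.float64(-0.191))
```

```bash
cat >> h.py <<'E'
from scipy.spatial.transform import Rotation as Ro
PAN=np.array([583.0,63.0]);PY=0.1155
def topan(p,c=PAN,y=PY):
    d=np.asarray(p,float)[...,:2]-c; C,S=np.cos(y),np.sin(y)
    return np.stack([d[...,0]*C+d[...,1]*S,-d[...,0]*S+d[...,1]*C],-1)
def topw(q):
    C,S=np.cos(PY),np.sin(PY); q=np.asarray(q,float)
    return PAN+np.array([C*q[0]-S*q[1],S*q[0]+C*q[1]])
def delta(pos,yaw):
    """tool-frame shift and turn(deg) to reach world TCP pos with tool x at yaw, pointing down"""
    o=robot.get_obs(); R=Ro.from_rotvec(o["ee_rot"])
    T=Ro.from_euler('z',yaw)*Ro.from_euler('x',np.pi)
    return np.round(R.inv().apply(np.array(pos)-o["position"]),2),np.round((R.inv()*T).as_rotvec(degrees=True),2)
def st():
    o=robot.get_obs(); R=Ro.from_rotvec(o["ee_rot"]).as_matrix()
    print("t",round(o["time_s"],2),"pos",np.round(o["position"],1),"yaw",round(np.arctan2(R[1,0],R[0,0]),4),"zax",np.round(R[:,2],4),"F",np.round(o["contact_force"],2),"M",np.round(o["wrist_torque"],2),"gap",round(o["finger_gap"],3),"q",np.round(o["joints"],2))
E
python3 - <<'E'
from h import *
st()
print(delta([470,-40,400],0.231),delta([515,355.5,330],-0.19))
S=[]
for s in [(577.3,78.5,.142),(587.8,115.1,-.234),(581.1,41.8,.004),(583.5,4.1,.048),(580.6,80.7,.144),(581.8,43.2,.015),(585.6,117.7,-.189),(583.8,7.6,.11)]:
    print(np.round(topan(s[:2]),1),round(s[2]-PY,3))
# floor plane from cams in pan frame
for n in("top","scene"):
    P=cam(n)["P"].reshape(-1,3); P=P[~np.isnan(P[:,0])]
    q=topan(P); m=(abs(q[:,0])<135)&(abs(q[:,1])<100)&(P[:,2]<30)&(P[:,2]>15)
    m&=(abs(q[:,1])>80)|(abs(q[:,0])>90)
    A=np.c_[q[m],np.ones(m.sum())]; r=np.linalg.lstsq(A,P[m,2],rcond=None)[0]
    print(n,m.sum(),r,np.std(P[m,2]-A@r))
    for x in(-120,-90,90,120): 
        k=m&(abs(q[:,0]-x)<15); print(x,np.median(P[k,2]))
E
```

```text
t 1.0 pos [ 125.8 -535.4  404.7] yaw 0.2308 zax [-0.  0. -1.] F [ 0.49 -0.68 -0.52] M [-0.03 -0.02  0.02] gap 0.999 q [-1.56  0.38  1.3   0.    1.46 -0.22]
(array([ 448.38, -403.54,    4.75]), array([-0.  , -0.  , -0.01])) (array([ 582.66, -778.26,   74.77]), array([-0.  , -0.  , 24.11]))
[-3.9 16.1] 0.026
[10.8 51.2] -0.35
[ -4.3 -20.8] -0.112
[ -6.3 -58.6] -0.068
[-0.3 17.9] 0.028
[ -3.5 -19.5] -0.101
[ 8.9 54. ] -0.304
[ -5.6 -55.1] -0.006
top 5073 [1.68952342e-02 4.97660047e-05 2.32695670e+01] 1.7519764775511617
-120 21.329642649693422
-90 21.608972383787314
90 24.90908400557945
120 25.336022009566577
scene 4608 [1.71879487e-02 3.11386521e-04 2.38478208e+01] 1.5596383986373807
-120 21.82230418839719
-90 22.184966592900103
90 25.503623050085068
120 25.896883927131007
```

```bash
python3 -m pendant '[[448,-404,5,0,0,0,1],[448,-404,5,0,0,0,1],[448,-404,5,0,0,0,1],[448,-404,5,0,0,0,1],[448,-404,5,0,0,0,1],[448,-404,5,0,0,0,1],[448,-404,5,0,0,0,1],[448,-404,5,0,0,0,1],[448,-404,5,0,0,0,1],[448,-404,5,0,0,0,1]]'
python3 - <<'E'
from h import *
st();print(delta([515,355.5,330],-0.19))
E
```

```text
time_s: 1.93
position: [363.8, -191.1, 401.6]
ee_rot: [3.12, 0.361, 0.001]
contact_force: [1.2, -1.7, 0.4]
finger_gap: 1.002
t 1.93 pos [ 363.8 -191.1  401.6] yaw 0.2304 zax [ 6.e-04 -6.e-04 -1.e+00] F [ 1.16 -1.72  0.36] M [-0.    0.05 -0.06] gap 1.002 q [-0.77  0.14  1.65  0.    1.35  0.57]
(array([ 271.99, -497.63,   71.36]), array([ 0.03, -0.03, 24.09]))
```

```bash
python3 -m pendant '[[272,-498,30,0,0,24,1],[272,-498,30,0,0,24,1],[272,-498,30,0,0,24,1],[272,-498,30,0,0,24,1],[272,-498,30,0,0,24,1],[272,-498,30,0,0,24,1],[272,-498,30,0,0,24,1],[272,-498,30,0,0,24,1],[272,-498,30,0,0,24,1],[272,-498,30,0,0,24,1]]'
python3 - <<'E'
from h import *
st();print(delta([515,355.5,300],-0.19))
E
```

```text
time_s: 2.77
position: [466.4, 181.8, 380.9]
ee_rot: [-3.128, 0.295, -0.001]
contact_force: [0.4, -0.3, 0.1]
finger_gap: 0.999
t 2.77 pos [466.4 181.8 380.9] yaw -0.1878 zax [ 5.e-04  0.e+00 -1.e+00] F [ 0.4  -0.26  0.07] M [ 0.03 -0.06  0.01] gap 0.999 q [ 0.13  0.31  1.47 -0.    1.35  1.89]
(array([  15.28, -179.67,   80.94]), array([-0.01, -0.03,  0.13]))
```

Run:
```python
from h import *
c=cam("top"); P=c["P"].reshape(-1,3); P=P[~np.isnan(P[:,0])]
m=(P[:,2]>88)&(P[:,2]<102)&(abs(P[:,0]-515)<130)&(abs(P[:,1]-355)<60)
print(m.sum(),rect(P[m]))
```

```text
266 (array([588.3, 335.3]), 48.0, 42.3, np.float64(0.082))
```

```bash
python3 -m pendant '[[15.3,-180,81,0,0,0.1,1],[15.3,-180,81,0,0,0.1,1],[15.3,-180,81,0,0,0.1,1],[15.3,-180,81,0,0,0.1,1],[15.3,-180,81,0,0,0.1,1],[15.3,-180,81,0,0,0.1,1],[15.3,-180,81,0,0,0.1,1],[15.3,-180,81,0,0,0.1,1]]'
python3 - <<'E'
from h import *
st();print(delta([515,355.5,228],-0.1905))
for n in("top","scene"): cv2.imwrite(f"pics/{n}1.png",cam(n)["frame"])
E
```

```text
time_s: 3.48
position: [515.1, 353.0, 300.1]
ee_rot: [3.127, -0.298, 0.0]
contact_force: [0.2, -0.7, 0.3]
finger_gap: 1.0
t 3.48 pos [515.1 353.  300.1] yaw -0.1899 zax [ 1.e-04 -2.e-04 -1.e+00] F [ 0.18 -0.74  0.3 ] M [-0.03  0.02  0.  ] gap 1.0 q [ 0.41  0.6   1.24 -0.    1.31  2.17]
(array([-0.59, -2.48, 72.15]), array([ 0.01, -0.01,  0.03]))
```

View pics/scene1.png

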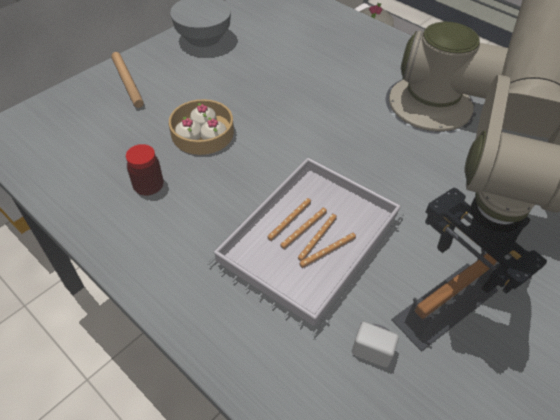

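The gripper straddles the bar, with its fingers at about (450, 235) and (510, 265). I'll descend to the grip.

```bash
python3 -m pendant '[[-0.5,-1.5,36,0,0,0,1],[-0.5,-1.5,60,0,0,0,1],[-0.5,-1.5,72,0,0,0,1],[-0.5,-1.5,72,0,0,0,1],[-0.5,-1.5,72,0,0,0,1]]'
python3 - <<'E'
from h import *
st();print(delta([515,355.5,228],-0.1905))
E
```

```text
time_s: 4.0
position: [515.2, 354.3, 228.7]
ee_rot: [-3.127, 0.299, -0.001]
contact_force: [0.6, 0.8, -0.0]
finger_gap: 0.998
t 4.0 pos [515.2 354.3 228.7] yaw -0.1909 zax [ 5.e-04  2.e-04 -1.e+00] F [ 0.6   0.81 -0.01] M [ 0.04  0.01 -0.03] gap 0.998 q [ 0.41  0.67  1.31 -0.    1.15  2.18]
(array([-0.42, -1.11,  0.68]), array([-0.01, -0.03, -0.02]))
```

```bash
python3 -m pendant '[[0,-0.5,0,0,0,0,-1],[0,-0.5,0,0,0,0,-1],[0,-0.5,0,0,0,0,-1],[0,-0.5,0,0,0,0,-1],[0,-0.5,0,0,0,0,-1],[0,-0.5,0,0,0,0,-1],[0,-0.5,0,0,0,0,-1],[0,-0.5,0,0,0,0,-1],[0,-0.5,0,0,0,0,-1],[0,-0.5,0,0,0,0,-1]]'
python3 - <<'E'
from h import *
st()
E
```

```text
time_s: 4.83
position: [515.0, 355.6, 227.8]
ee_rot: [3.127, -0.298, -0.0]
contact_force: [1.0, 0.3, 0.3]
finger_gap: 0.266
t 4.83 pos [515.  355.6 227.8] yaw -0.1898 zax [-1.e-04 -0.e+00 -1.e+00] F [1.01 0.34 0.33] M [ 0.   -0.01 -0.01] gap 0.266 q [0.42 0.68 1.31 0.   1.15 2.18]
```

```bash
python3 -m pendant '[[0,0,0,0,0,0,-1],[0,0,0,0,0,0,-1],[0,0,-10,0,0,0,-1],[0,0,-30,0,0,0,-1],[0,0,-60,0,0,0,-1],[0,0,-90,0,0,0,-1],[0,0,-100,0,0,0,-1],[0,0,-100,0,0,0,-1],[0,0,-100,0,0,0,-1],[0,0,-100,0,0,0,-1]]'
python3 - <<'E'
from h import *
st()
for n in("top","scene"): cv2.imwrite(f"pics/{n}2.png",cam(n)["frame"])
w=topw([3,-1]); print(w,delta([*w,328],PY+np.pi/2))
E
```

```text
time_s: 5.67
position: [514.8, 355.4, 325.7]
ee_rot: [3.126, -0.298, -0.005]
contact_force: [-0.2, -0.1, -4.1]
finger_gap: 0.248
t 5.67 pos [514.8 355.4 325.7] yaw -0.1899 zax [-0.0034 -0.0015 -1.    ] F [-0.17 -0.1  -4.05] M [ 0.   -0.01 -0.  ] gap 0.248 q [0.42 0.57 1.2  0.   1.37 2.18]
[586.09525523  62.35239283] (array([125.21, 274.43,  -1.95]), array([-8.0000e-02,  2.3000e-01, -1.0749e+02]))
```

View pics/scene2.png

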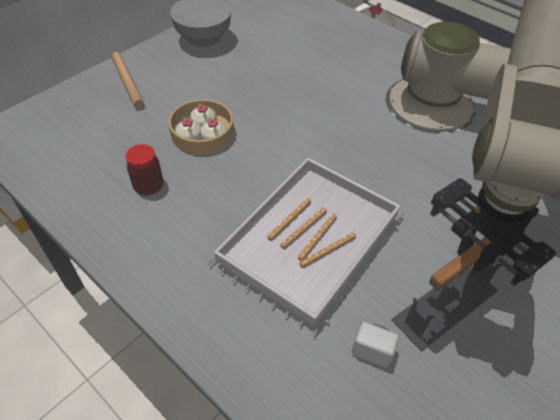

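```bash
python3 -m pendant '[[125,274,-5,0,0,-107.5,-1],[125,274,-5,0,0,-107.5,-1],[125,274,-5,0,0,-107.5,-1],[125,274,-5,0,0,-107.5,-1],[125,274,-5,0,0,-107.5,-1],[125,274,-5,0,0,-107.5,-1],[125,274,-5,0,0,-107.5,-1],[125,274,-5,0,0,-107.5,-1],[125,274,-5,0,0,-107.5,-1],[125,274,-5,0,0,-107.5,-1]]'
python3 - <<'E'
from h import *
st()
w=topw([3,-1]); print(w,delta([*w,325],PY+np.pi/2))
E
```

```text
time_s: 6.6
position: [586.5, 60.9, 331.5]
ee_rot: [-2.75, -1.517, 0.003]
contact_force: [0.8, -0.0, -4.7]
finger_gap: 0.249
t 6.6 pos [586.5  60.9 331.5] yaw 1.008 zax [-2.1e-03  2.0e-04 -1.0e+00] F [ 0.82 -0.03 -4.66] M [-0.01 -0.04 -0.01] gap 0.249 q [-0.1   0.51  1.3  -0.    1.33  0.47]
[586.09525523  62.35239283] (array([ 1.07, -1.08,  6.54]), array([-1.200e-01,  2.000e-02, -3.886e+01]))
```

```bash
python3 -m pendant '[[0.5,-1,5,0,0,-38.7,-1],[0.5,-1,5,0,0,-38.7,-1],[0.5,-1,5,0,0,-38.7,-1],[0.5,-1,5,0,0,-38.7,-1],[0.5,-1,5,0,0,-38.7,-1],[0.5,-1,5,0,0,-38.7,-1],[0.5,-1,5,0,0,-38.7,-1],[0.5,-1,5,0,0,-38.7,-1],[0.5,-1,5,0,0,-38.7,-1],[0.5,-1,5,0,0,-38.7,-1]]'
python3 - <<'E'
from h import *
st()
w=topw([3,-1]); print(w,delta([*w,290],PY+np.pi/2))
for n in("top","scene"):
    c=cam(n); cv2.imwrite(f"pics/{n}3.png",c["frame"])
    P=c["P"].reshape(-1,3); P=P[~np.isnan(P[:,0])]; C=c["P"]
    for r in robot.regions_of(n,"rake")[:2]:
        p=C[r["region"]]; p=p[~np.isnan(p[:,0])]; print(n,r["score"],len(p),np.percentile(p[:,2],[2,50,98]))
        k=p[p[:,2]>165]; 
        if len(k)>20: print(rect(k),topan(np.array(rect(k)[0])))
E
```

```text
time_s: 7.43
position: [585.5, 63.8, 327.6]
ee_rot: [-2.098, -2.338, 0.0]
contact_force: [0.0, -0.4, -3.5]
finger_gap: 0.247
t 7.43 pos [585.5  63.8 327.6] yaw 1.6791 zax [-5.e-04  1.e-04 -1.e+00] F [ 0.04 -0.4  -3.53] M [-0.02 -0.08 -0.02] gap 0.247 q [-0.09  0.51  1.31  0.    1.32 -0.2 ]
[586.09525523  62.35239283] (array([-1.52,  0.45, 37.56]), array([-0.03, -0.01, -0.41]))
top 0.97 459 [130.08402846 192.89798496 196.26395673]
(array([586.2,  51.4]), 177.7, 21.4, np.float64(-1.463)) [  1.84185621 -11.89149132]
top 0.64 4688 [ 3.1232524  34.70173433 54.33605719]
scene 0.71 1432 [ 21.64188158 184.5426747  196.71594455]
(array([621. ,  68.2]), 199.1, 90.4, np.float64(-1.465)) [38.34608243  0.78610578]
```

View pics/scene3.png

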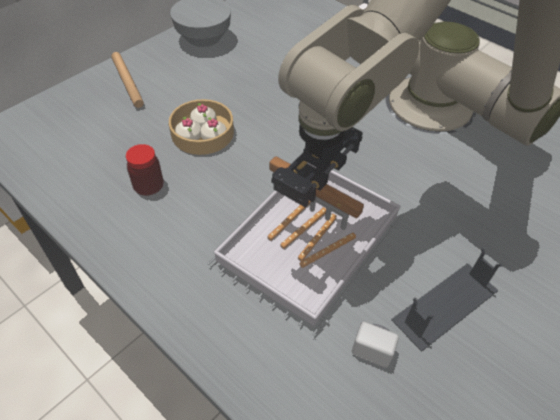

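View pics/top3.png

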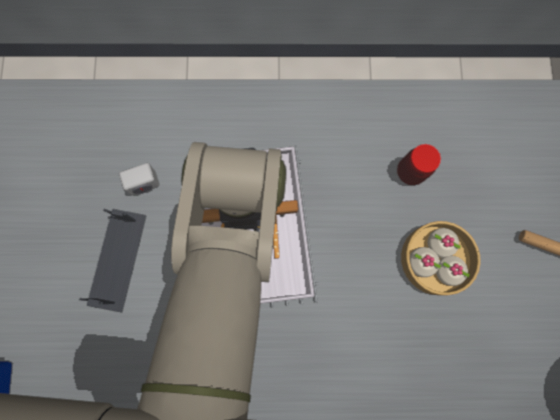

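Run:
```python
from h import *
st()
for n in("top","scene"):
    c=cam(n); C=c["P"]
    hsv=cv2.cvtColor(c["frame"],cv2.COLOR_BGR2HSV)
    wood=(hsv[...,1]>110)&(hsv[...,0]<20)
    m=wood&(C[...,2]>165)&(C[...,2]<202)&(abs(C[...,0]-586)<60)&(abs(C[...,1]-62)<140)
    p=C[m]; q=topan(p); print(n,len(p),"y range",np.sort(q[:,1])[[0,3,10,-10,-3,-1]],"z",np.percentile(p[:,2],[5,50,95]))
    for s in(-1,1):
        k=(s*q[:,1]>50)&(p[:,2]>189); print(s,k.sum(),"top face x mean",np.mean(q[k,0]),np.percentile(q[k,0],[2,98]),"z",np.mean(p[k,2]))
o=robot.get_obs(); print("TCP pan",topan(o["position"][None]))
```

```text
t 7.63 pos [585.5  63.8 327.8] yaw 1.68 zax [-1.e-04  0.e+00 -1.e+00] F [ 0.58 -1.28 -3.37] M [ 0.   -0.14  0.  ] gap 0.241 q [-0.09  0.51  1.31  0.    1.32 -0.2 ]
top 396 y range [-99.24323826 -98.4471074  -96.99324754  73.96055514  76.05786562
  76.98141802] z [187.05757175 193.46520297 196.27814753]
-1 198 top face x mean -0.12784039278823706 [-8.72338662  9.77603331] z 193.6079959882593
1 146 top face x mean 1.7158094070128154 [-7.11069274 11.40844191] z 193.78834047691825
scene 164 y range [-95.83853691 -94.93442669 -92.30572597  64.4569333   85.81435985
  99.600605  ] z [189.9892405  194.32472639 196.27527863]
-1 111 top face x mean 5.162386520137207 [-3.2314031  14.06679989] z 194.26359731314275
1 19 top face x mean 6.3541661762556245 [ 0.10395921 14.89510772] z 194.6922669776437
TCP pan [[2.56024954 0.52328435]]
```

Run:
```python
from h import *
w=topw([2.5,-2.5]); print(w,delta([*w,262],PY+np.pi/2))
```

```text
[585.77145165  60.80476521] (array([-3.02e+00, -5.00e-02,  6.59e+01]), array([ 0.01,  0.  , -0.35]))
```

```bash
python3 -m pendant '[[-3,0,0,0,0,-0.35,-1],[-3,0,20,0,0,-0.35,-1],[-3,0,40,0,0,-0.35,-1],[-3,0,60,0,0,-0.35,-1],[-3,0,65,0,0,-0.35,-1],[-3,0,65,0,0,-0.35,-1],[-3,0,65,0,0,-0.35,-1],[-3,0,65,0,0,-0.35,-1]]'
python3 - <<'E'
from h import *
st()
w=topw([2.5,-2.5]); print(w,delta([*w,248],PY+np.pi/2))
for n in("scene",):
    c=cam(n); cv2.imwrite(f"pics/{n}4.png",cv2.resize(c["frame"][130:330,200:420],None,fx=3,fy=3,interpolation=cv2.INTER_CUBIC))
E
```

```text
time_s: 8.4
position: [586.1, 60.8, 264.2]
ee_rot: [2.088, 2.345, 0.002]
contact_force: [0.4, -0.4, -2.9]
finger_gap: 0.243
t 8.4 pos [586.1  60.8 264.2] yaw 1.6866 zax [ 2.4e-03 -2.0e-04 -1.0e+00] F [ 0.41 -0.41 -2.87] M [ 0.02 -0.09  0.02] gap 0.243 q [-0.1   0.58  1.39 -0.    1.17 -0.21]
[585.77145165  60.80476521] (array([ 0.06, -0.39, 16.22]), array([0.13, 0.03, 0.02]))
```

View pics/scene4.png

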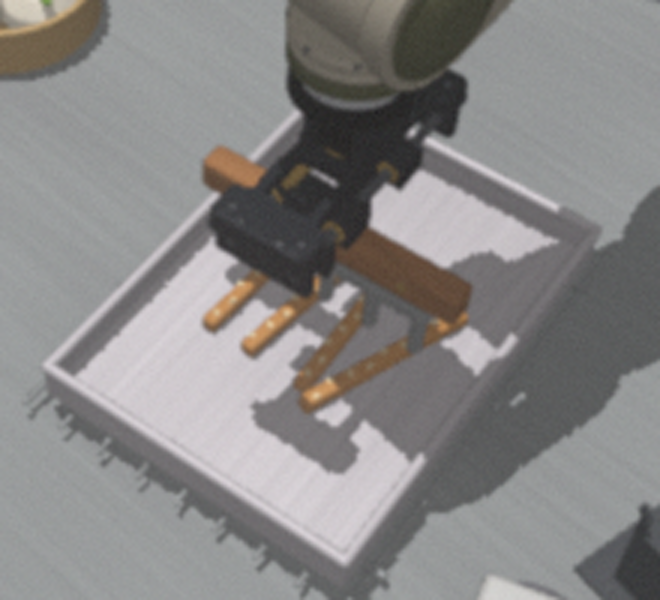

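Run:
```python
from h import *
o=robot.get_obs(); print(o["time_s"]); t=topan(o["position"][None])[0]; print(t)
c=cam("scene"); im=cv2.resize(c["frame"],None,fx=4,fy=4,interpolation=cv2.INTER_CUBIC)
for zt,col in((24,(255,0,0)),(36,(0,255,0))):
  for y in(-72,-36,0,36,72):
    th=np.linspace(0,2*np.pi,40); ctr=topw([t[0],t[1]+y])+[1.2,1.5]
    X=np.c_[ctr[0]+5.5*np.cos(th),ctr[1]+5.5*np.sin(th),0*th+zt]
    cv2.polylines(im,[np.round(proj(c,X)*4+1.5).astype(int)],True,col,1)
cv2.imwrite("pics/ov5.png",im[700:1200,980:1520])
```

```text
8.45
[ 2.78085082 -2.51211183]
```

View pics/ov5.png

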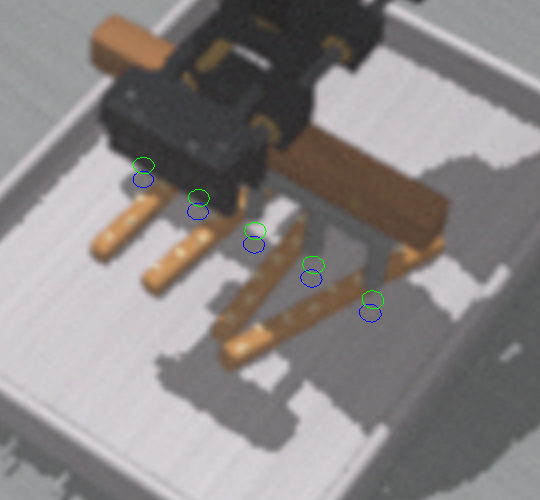

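```bash
python3 -m pendant '[[0.5,4,4,0,0,0,-1],[0.5,4,8,0,0,0,-1],[0.5,4,9.2,0,0,0,-1],[0.5,4,9.7,0,0,0,-1],[0.5,4,9.7,0,0,0,-1],[0.5,4,9.7,0,0,0,-1],[0.5,4,9.7,0,0,0,-1]]'
python3 - <<'E'
from h import *
st()
E
```

```text
time_s: 9.08
position: [589.7, 61.8, 253.3]
ee_rot: [2.089, 2.346, 0.0]
contact_force: [0.1, -0.0, -2.8]
finger_gap: 0.246
t 9.08 pos [589.7  61.8 253.3] yaw 1.6865 zax [ 2.e-04 -1.e-04 -1.e+00] F [ 0.13 -0.02 -2.84] M [-0.08 -0.1  -0.01] gap 0.246 q [-0.1   0.6   1.39 -0.    1.15 -0.21]
```

```bash
python3 -m pendant '[[0,0,1,0,0,0,-1],[0,0,2,0,0,0,-1],[0,0,3,0,0,0,-1],[0,0,4,0,0,0,-1],[0,0,4,0,0,0,-1]]'
python3 - <<'E'
from h import *
st()
for i in range(3): robot.camera("scene"); st()
E
```

```text
time_s: 9.5
position: [589.7, 61.8, 248.9]
ee_rot: [-2.089, -2.346, 0.0]
contact_force: [-0.3, 0.3, -4.3]
finger_gap: 0.242
t 9.5 pos [589.7  61.8 248.9] yaw 1.6865 zax [-4.e-04  1.e-04 -1.e+00] F [-0.33  0.29 -4.28] M [-0.03 -0.1  -0.01] gap 0.242 q [-0.1   0.6   1.4   0.    1.14 -0.21]
t 9.55 pos [589.7  61.8 249. ] yaw 1.6865 zax [-2.e-04  1.e-04 -1.e+00] F [ 0.3   0.05 -2.97] M [-0.06 -0.13  0.04] gap 0.246 q [-0.1   0.6   1.4   0.    1.14 -0.21]
t 9.6 pos [589.7  61.8 249.1] yaw 1.6865 zax [-1.e-04  0.e+00 -1.e+00] F [ 0.72 -0.2  -3.69] M [-0.05 -0.1   0.03] gap 0.247 q [-0.1   0.6   1.4   0.    1.14 -0.21]
t 9.65 pos [589.7  61.8 249.2] yaw 1.6865 zax [ 1.e-04 -0.e+00 -1.e+00] F [-0.21  0.13 -2.95] M [-0.05 -0.07 -0.  ] gap 0.245 q [-0.1   0.6   1.4  -0.    1.14 -0.21]
```

```bash
python3 -m pendant '[[0,0,1,0,0,0,-1],[0,0,2,0,0,0,-1],[0,0,3,0,0,0,-1],[0,0,4,0,0,0,-1],[0,0,4,0,0,0,-1]]'
python3 - <<'E'
from h import *
st()
for i in range(2): robot.camera("scene"); st()
E
```

```text
time_s: 10.07
position: [589.7, 61.8, 244.9]
ee_rot: [-2.089, -2.346, 0.0]
contact_force: [-0.3, 0.3, -3.5]
finger_gap: 0.243
t 10.07 pos [589.7  61.8 244.9] yaw 1.6865 zax [-5.e-04  1.e-04 -1.e+00] F [-0.29  0.26 -3.46] M [-0.03 -0.06 -0.01] gap 0.243 q [-0.1   0.61  1.4   0.    1.13 -0.21]
t 10.12 pos [589.7  61.8 245. ] yaw 1.6865 zax [-3.e-04  0.e+00 -1.e+00] F [ 0.57 -1.15 -2.26] M [-0.07 -0.05 -0.01] gap 0.246 q [-0.1   0.61  1.4   0.    1.13 -0.21]
t 10.17 pos [589.7  61.8 245.1] yaw 1.6865 zax [-1.e-04  0.e+00 -1.e+00] F [ 0.45 -0.19 -2.39] M [-0.01 -0.15 -0.05] gap 0.245 q [-0.1   0.61  1.4   0.    1.13 -0.21]
```

```bash
python3 -m pendant '[[0,0,0.4,0,0,0,-1],[0,0,0.8,0,0,0,-1],[0,0,0.8,0,0,0,-1]]'
python3 - <<'E'
from h import *
st()
for i in range(2): robot.camera("scene"); st()
E
```

```text
time_s: 10.42
position: [589.7, 61.8, 244.3]
ee_rot: [-2.089, -2.346, 0.0]
contact_force: [0.1, -0.2, -2.5]
finger_gap: 0.244
t 10.42 pos [589.7  61.8 244.3] yaw 1.6865 zax [-0.  0. -1.] F [ 0.06 -0.21 -2.5 ] M [-0.02 -0.07 -0.05] gap 0.244 q [-0.1   0.61  1.4   0.    1.13 -0.21]
t 10.47 pos [589.7  61.8 244.4] yaw 1.6865 zax [ 0.  0. -1.] F [ 0.56 -0.2  -3.22] M [-0.03 -0.12  0.05] gap 0.247 q [-0.1   0.61  1.4   0.    1.13 -0.21]
t 10.52 pos [589.7  61.8 244.4] yaw 1.6865 zax [ 0.  0. -1.] F [-0.57  0.62 -3.81] M [ 0.01 -0.11  0.01] gap 0.248 q [-0.1   0.61  1.4   0.    1.13 -0.21]
```

Still free. I'll continue in small steps.

```bash
python3 -m pendant '[[0,0,0.4,0,0,0,-1],[0,0,0.8,0,0,0,-1],[0,0,0.8,0,0,0,-1]]'
python3 - <<'E'
from h import *
st()
for i in range(2): robot.camera("scene"); st()
E
```

```text
time_s: 10.77
position: [589.7, 61.8, 243.5]
ee_rot: [-2.089, -2.346, 0.0]
contact_force: [0.1, -0.7, -3.5]
finger_gap: 0.245
t 10.77 pos [589.7  61.8 243.5] yaw 1.6865 zax [-1.e-04  0.e+00 -1.e+00] F [ 0.13 -0.66 -3.54] M [-0.02 -0.08 -0.03] gap 0.245 q [-0.1   0.61  1.4   0.    1.13 -0.21]
t 10.82 pos [589.7  61.8 243.5] yaw 1.6865 zax [-1.e-04  0.e+00 -1.e+00] F [-0.55 -0.3  -3.4 ] M [-0.07 -0.13 -0.01] gap 0.248 q [-0.1   0.61  1.4  -0.    1.13 -0.21]
t 10.87 pos [589.7  61.8 243.5] yaw 1.6865 zax [-1.e-04 -0.e+00 -1.e+00] F [-0.67 -0.92 -4.72] M [-0.04 -0.13 -0.02] gap 0.243 q [-0.1   0.61  1.4  -0.    1.13 -0.21]
```

```bash
python3 -m pendant '[[0,0,0.4,0,0,0,-1],[0,0,0.7,0,0,0,-1],[0,0,0.7,0,0,0,-1]]'
python3 - <<'E'
from h import *
st()
for i in range(2): robot.camera("scene"); st()
E
```

```text
time_s: 11.12
position: [589.7, 61.8, 242.8]
ee_rot: [-2.089, -2.346, 0.0]
contact_force: [-0.3, 0.4, -3.4]
finger_gap: 0.245
t 11.12 pos [589.7  61.8 242.8] yaw 1.6865 zax [-1.e-04  0.e+00 -1.e+00] F [-0.34  0.4  -3.37] M [-0.05 -0.08 -0.07] gap 0.245 q [-0.1   0.61  1.4  -0.    1.13 -0.21]
t 11.17 pos [589.7  61.8 242.8] yaw 1.6866 zax [-1.e-04  0.e+00 -1.e+00] F [-0.06  0.32 -2.14] M [-0.03 -0.14 -0.02] gap 0.245 q [-0.1   0.61  1.4   0.    1.13 -0.21]
t 11.22 pos [589.7  61.8 242.8] yaw 1.6865 zax [-0. -0. -1.] F [ 0.37 -0.46 -3.24] M [ 0.01 -0.09 -0.01] gap 0.243 q [-0.1   0.61  1.4  -0.    1.13 -0.21]
```

```bash
python3 -m pendant '[[0,0,0.4,0,0,0,-1],[0,0,0.6,0,0,0,-1],[0,0,0.6,0,0,0,-1]]'
python3 - <<'E'
from h import *
st()
for i in range(2): robot.camera("scene"); st()
E
```

```text
time_s: 11.47
position: [589.7, 61.8, 242.3]
ee_rot: [2.089, 2.346, 0.0]
contact_force: [0.1, -1.0, -3.2]
finger_gap: 0.245
t 11.47 pos [589.7  61.8 242.3] yaw 1.6865 zax [ 0.  0. -1.] F [ 0.08 -0.95 -3.23] M [ 0.01 -0.09  0.01] gap 0.245 q [-0.1   0.61  1.4   0.    1.13 -0.21]
t 11.52 pos [589.7  61.8 242.3] yaw 1.6865 zax [ 0.  0. -1.] F [ 0.65  0.14 -2.91] M [ 0.02 -0.05  0.  ] gap 0.245 q [-0.1   0.61  1.4   0.    1.13 -0.21]
t 11.57 pos [589.7  61.8 242.3] yaw 1.6866 zax [-0. -0. -1.] F [-0.2   0.19 -2.83] M [-0.04 -0.12  0.03] gap 0.245 q [-0.1   0.61  1.4  -0.    1.13 -0.21]
```

```bash
python3 -m pendant '[[0,0,0.4,0,0,0,-1],[0,0,0.6,0,0,0,-1],[0,0,0.6,0,0,0,-1]]'
python3 - <<'E'
from h import *
st()
for i in range(2): robot.camera("scene"); st()
E
```

```text
time_s: 11.82
position: [589.7, 61.8, 241.9]
ee_rot: [2.089, 2.346, 0.0]
contact_force: [-0.3, 0.4, 0.7]
finger_gap: 0.248
t 11.82 pos [589.7  61.8 241.9] yaw 1.6865 zax [ 3.e-04  0.e+00 -1.e+00] F [-0.29  0.42  0.68] M [-0.    0.01  0.01] gap 0.248 q [-0.1   0.61  1.4   0.    1.13 -0.21]
t 11.87 pos [589.7  61.8 241.9] yaw 1.6865 zax [ 4.e-04 -0.e+00 -1.e+00] F [-0.38  0.31  0.56] M [-0.04  0.03 -0.  ] gap 0.245 q [-0.1   0.61  1.4   0.    1.13 -0.21]
t 11.92 pos [589.7  61.8 241.9] yaw 1.6865 zax [ 4.e-04 -0.e+00 -1.e+00] F [0.06 0.2  0.01] M [-0.03 -0.02  0.01] gap 0.246 q [-0.1   0.61  1.4  -0.    1.13 -0.21]
```

```bash
python3 -m pendant '[[0,3,-0.05,0,0,0,-1],[0,6,-0.1,0,0,0,-1],[0,9,-0.13,0,0,0,-1],[0,12,-0.18,0,0,0,-1],[0,15,-0.22,0,0,0,-1],[0,15,-0.22,0,0,0,-1]]'
python3 - <<'E'
from h import *
st()
for i in range(2): robot.camera("scene"); st()
E
```

```text
time_s: 12.42
position: [605.2, 63.6, 241.9]
ee_rot: [2.089, 2.346, 0.001]
contact_force: [-1.6, -0.4, 2.0]
finger_gap: 0.249
t 12.42 pos [605.2  63.6 241.9] yaw 1.6865 zax [ 1.e-03  1.e-04 -1.e+00] F [-1.6  -0.44  2.01] M [-0.04  0.31 -0.02] gap 0.249 q [-0.09  0.63  1.35  0.    1.15 -0.21]
t 12.47 pos [605.1  63.6 242. ] yaw 1.6865 zax [ 1.4e-03  1.0e-04 -1.0e+00] F [-1.86 -0.09  1.57] M [-0.04  0.16 -0.04] gap 0.247 q [-0.09  0.63  1.36  0.    1.15 -0.21]
t 12.52 pos [605.   63.6 242. ] yaw 1.6865 zax [ 1.5e-03  1.0e-04 -1.0e+00] F [-0.79  0.35  1.12] M [-0.01  0.05  0.05] gap 0.247 q [-0.09  0.63  1.36  0.    1.15 -0.21]
```

```bash
python3 -m pendant '[[0,3,-0.06,0,0,0,-1],[0,6,-0.12,0,0,0,-1],[0,9,-0.18,0,0,0,-1],[0,12,-0.24,0,0,0,-1],[0,15,-0.3,0,0,0,-1],[0,18,-0.35,0,0,0,-1],[0,20,-0.39,0,0,0,-1],[0,20,-0.39,0,0,0,-1]]'
python3 - <<'E'
from h import *
st()
for i in range(2): robot.camera("scene"); st()
E
```

```text
time_s: 13.18
position: [625.0, 65.9, 242.3]
ee_rot: [2.089, 2.346, 0.001]
contact_force: [-1.5, -0.2, 1.5]
finger_gap: 0.242
t 13.18 pos [625.   65.9 242.3] yaw 1.6865 zax [ 1.1e-03  1.0e-04 -1.0e+00] F [-1.49 -0.18  1.49] M [-0.08  0.35 -0.03] gap 0.242 q [-0.08  0.66  1.29  0.    1.19 -0.2 ]
t 13.23 pos [624.9  65.9 242.3] yaw 1.6865 zax [ 1.4e-03  1.0e-04 -1.0e+00] F [-0.59 -0.32  0.89] M [-0.07  0.25 -0.06] gap 0.243 q [-0.08  0.66  1.29  0.    1.19 -0.2 ]
t 13.28 pos [624.8  65.9 242.4] yaw 1.6865 zax [ 1.5e-03  1.0e-04 -1.0e+00] F [-1.92 -0.47  1.65] M [-0.08  0.18 -0.01] gap 0.245 q [-0.08  0.66  1.29  0.    1.18 -0.2 ]
```

Floor pressure is steady at about 4.6 N net. I'll continue with the same slope.

```bash
python3 -m pendant '[[0,3,-0.06,0,0,0,-1],[0,6,-0.12,0,0,0,-1],[0,9,-0.18,0,0,0,-1],[0,12,-0.24,0,0,0,-1],[0,15,-0.3,0,0,0,-1],[0,18,-0.35,0,0,0,-1],[0,20,-0.39,0,0,0,-1],[0,20,-0.39,0,0,0,-1]]'
python3 - <<'E'
from h import *
st()
for i in range(2):
    c=cam("scene"); st()
cv2.imwrite("pics/s6.png",cv2.resize(c["frame"][130:330,200:420],None,fx=3,fy=3,interpolation=cv2.INTER_CUBIC))
E
```

```text
time_s: 13.95
position: [644.8, 68.2, 242.7]
ee_rot: [2.089, 2.346, 0.001]
contact_force: [-0.5, -0.1, 1.0]
finger_gap: 0.245
t 13.95 pos [644.8  68.2 242.7] yaw 1.6865 zax [ 1.1e-03  1.0e-04 -1.0e+00] F [-0.51 -0.06  1.05] M [-0.09  0.3   0.01] gap 0.245 q [-0.08  0.69  1.23  0.    1.22 -0.19]
t 14.0 pos [644.7  68.2 242.7] yaw 1.6866 zax [ 1.3e-03  1.0e-04 -1.0e+00] F [-0.95  0.4   0.25] M [-0.09  0.08  0.  ] gap 0.242 q [-0.08  0.69  1.23  0.    1.22 -0.19]
t 14.05 pos [644.6  68.2 242.8] yaw 1.6865 zax [ 1.4e-03  1.0e-04 -1.0e+00] F [-0.89  0.45  0.89] M [-0.07  0.05  0.04] gap 0.251 q [-0.08  0.69  1.23  0.    1.22 -0.19]
```

View pics/s6.png

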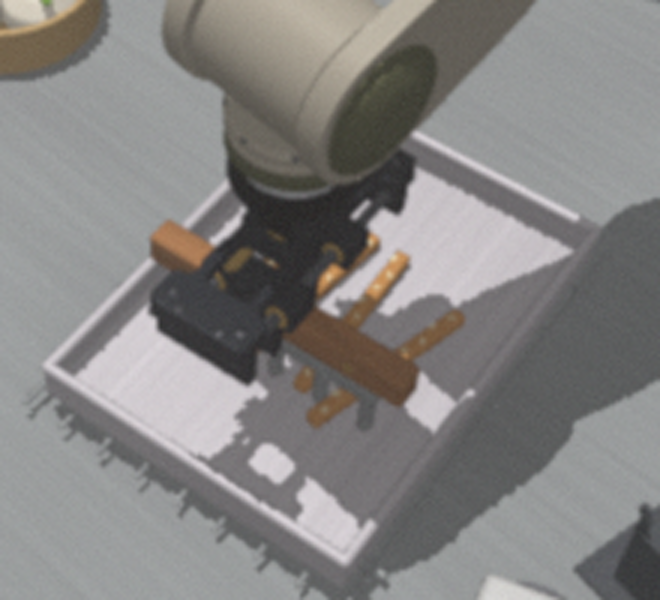

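Two sticks are visible between the tines (ends at about (320, 415) and (305, 380)), and all are in their gaps. I'll finish the far pass.

```bash
python3 -m pendant '[[0,3,-0.05,0,0,0,-1],[0,6,-0.1,0,0,0,-1],[0,9,-0.14,0,0,0,-1],[0,12,-0.18,0,0,0,-1],[0,15,-0.22,0,0,0,-1],[0,17,-0.25,0,0,0,-1],[0,17,-0.25,0,0,0,-1]]'
python3 - <<'E'
from h import *
st()
for i in range(2):
    c=cam("scene"); st()
cv2.imwrite("pics/s7.png",cv2.resize(c["frame"][130:330,200:420],None,fx=3,fy=3,interpolation=cv2.INTER_CUBIC))
E
```

```text
time_s: 14.63
position: [661.7, 70.2, 243.0]
ee_rot: [2.089, 2.346, 0.001]
contact_force: [-3.3, -0.6, 0.5]
finger_gap: 0.246
t 14.63 pos [661.7  70.2 243. ] yaw 1.6865 zax [ 1.e-03  1.e-04 -1.e+00] F [-3.29 -0.63  0.46] M [-0.13  0.25  0.06] gap 0.246 q [-0.07  0.72  1.17  0.    1.25 -0.19]
t 14.68 pos [661.6  70.2 243. ] yaw 1.6866 zax [ 1.3e-03  1.0e-04 -1.0e+00] F [-1.38  0.54  0.97] M [-0.03  0.15  0.04] gap 0.249 q [-0.07  0.72  1.17  0.    1.25 -0.19]
t 14.73 pos [661.5  70.2 243. ] yaw 1.6866 zax [ 1.4e-03  1.0e-04 -1.0e+00] F [-0.66 -0.28  0.59] M [-0.04  0.11  0.  ] gap 0.249 q [-0.07  0.72  1.17  0.    1.25 -0.19]
```

View pics/s7.png

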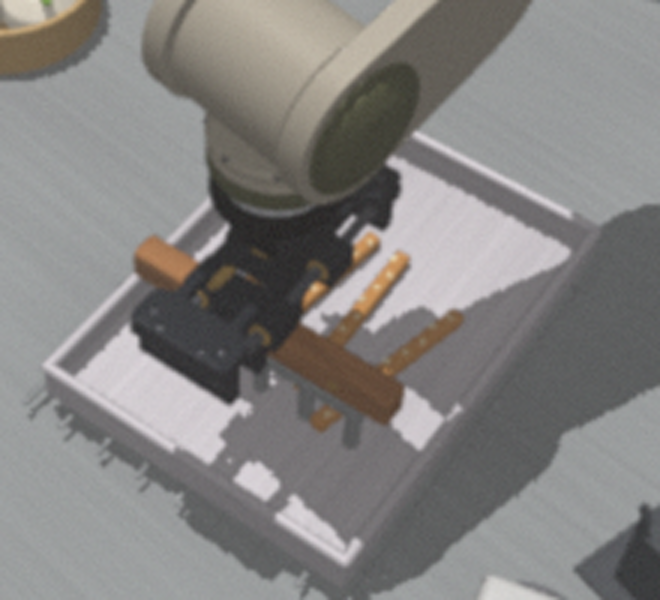

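```bash
python3 -m pendant '[[0,-3,0.05,0,0,0,-1],[0,-6,0.1,0,0,0,-1],[0,-9,0.15,0,0,0,-1],[0,-12,0.2,0,0,0,-1],[0,-15,0.25,0,0,0,-1],[0,-18,0.3,0,0,0,-1],[0,-20,0.34,0,0,0,-1],[0,-20,0.34,0,0,0,-1]]'
python3 - <<'E'
from h import *
st()
for i in range(2):
    c=cam("scene"); st()
E
```

```text
time_s: 15.4
position: [641.0, 67.8, 242.7]
ee_rot: [-2.089, -2.346, 0.001]
contact_force: [0.5, -1.0, 0.7]
finger_gap: 0.244
t 15.4 pos [641.   67.8 242.7] yaw 1.6865 zax [-5.e-04 -0.e+00 -1.e+00] F [ 0.52 -0.96  0.66] M [-0.01 -0.26  0.03] gap 0.244 q [-0.08  0.69  1.24 -0.    1.22 -0.19]
t 15.45 pos [641.1  67.8 242.7] yaw 1.6866 zax [-7.e-04 -1.e-04 -1.e+00] F [ 0.29 -0.32  0.69] M [-0.03 -0.16 -0.01] gap 0.243 q [-0.08  0.69  1.24 -0.    1.22 -0.19]
t 15.5 pos [641.2  67.8 242.6] yaw 1.6865 zax [-9.e-04 -1.e-04 -1.e+00] F [-0.02 -0.65  2.27] M [-0.04 -0.06  0.01] gap 0.247 q [-0.08  0.69  1.24 -0.    1.22 -0.19]
```

```bash
python3 -m pendant '[[0,-3,0.06,0,0,0,-1],[0,-6,0.11,0,0,0,-1],[0,-9,0.16,0,0,0,-1],[0,-12,0.21,0,0,0,-1],[0,-15,0.27,0,0,0,-1],[0,-18,0.32,0,0,0,-1],[0,-21,0.37,0,0,0,-1],[0,-24,0.43,0,0,0,-1],[0,-27,0.48,0,0,0,-1],[0,-27,0.48,0,0,0,-1]]'
python3 - <<'E'
from h import *
st()
for i in range(2):
    c=cam("scene"); st()
E
```

```text
time_s: 16.33
position: [614.0, 64.6, 242.1]
ee_rot: [-2.089, -2.346, 0.001]
contact_force: [1.0, -0.4, 2.1]
finger_gap: 0.243
t 16.33 pos [614.   64.6 242.1] yaw 1.6865 zax [-1.1e-03 -1.0e-04 -1.0e+00] F [ 1.02 -0.36  2.12] M [-0.07 -0.23 -0.  ] gap 0.243 q [-0.09  0.65  1.33 -0.    1.17 -0.2 ]
t 16.38 pos [614.1  64.7 242.1] yaw 1.6866 zax [-1.4e-03 -1.0e-04 -1.0e+00] F [ 0.12 -0.03  2.26] M [-0.07 -0.19  0.03] gap 0.243 q [-0.09  0.65  1.33 -0.    1.17 -0.2 ]
t 16.43 pos [614.2  64.7 242. ] yaw 1.6866 zax [-1.6e-03 -1.0e-04 -1.0e+00] F [-0.22 -0.3   3.04] M [-0.16 -0.01  0.04] gap 0.242 q [-0.09  0.65  1.33 -0.    1.17 -0.2 ]
```

```bash
python3 -m pendant '[[0,-3,0.0,0,0,0,-1],[0,-6,0.05,0,0,0,-1],[0,-9,0.11,0,0,0,-1],[0,-12,0.16,0,0,0,-1],[0,-15,0.21,0,0,0,-1],[0,-18,0.27,0,0,0,-1],[0,-21,0.32,0,0,0,-1],[0,-24,0.37,0,0,0,-1],[0,-27,0.41,0,0,0,-1],[0,-27,0.41,0,0,0,-1]]'
python3 - <<'E'
from h import *
st()
for i in range(2):
    c=cam("scene"); st()
E
```

```text
time_s: 17.27
position: [587.1, 61.5, 241.6]
ee_rot: [-2.089, -2.345, 0.001]
contact_force: [0.9, 0.8, 1.4]
finger_gap: 0.245
t 17.27 pos [587.1  61.5 241.6] yaw 1.6865 zax [-1.3e-03 -1.0e-04 -1.0e+00] F [0.86 0.8  1.36] M [-0.08 -0.25  0.  ] gap 0.245 q [-0.1   0.61  1.41 -0.    1.12 -0.21]
t 17.32 pos [587.3  61.5 241.6] yaw 1.6865 zax [-1.6e-03 -1.0e-04 -1.0e+00] F [ 0.12 -0.94  1.82] M [-0.06 -0.14  0.02] gap 0.245 q [-0.1   0.61  1.41 -0.    1.12 -0.21]
t 17.37 pos [587.4  61.5 241.6] yaw 1.6865 zax [-1.7e-03 -1.0e-04 -1.0e+00] F [-0.65 -0.09  1.52] M [-0.09 -0.08  0.07] gap 0.246 q [-0.1   0.61  1.41 -0.    1.12 -0.21]
```

Steady at about 4.8 N net. Next is the near half.

```bash
python3 -m pendant '[[0,-3,0.05,0,0,0,-1],[0,-6,0.1,0,0,0,-1],[0,-9,0.15,0,0,0,-1],[0,-12,0.2,0,0,0,-1],[0,-15,0.26,0,0,0,-1],[0,-18,0.31,0,0,0,-1],[0,-21,0.36,0,0,0,-1],[0,-24,0.41,0,0,0,-1],[0,-27,0.46,0,0,0,-1],[0,-27,0.46,0,0,0,-1]]'
python3 - <<'E'
from h import *
st()
for i in range(2):
    c=cam("scene"); st()
cv2.imwrite("pics/s8.png",cv2.resize(c["frame"][130:330,200:420],None,fx=3,fy=3,interpolation=cv2.INTER_CUBIC))
E
```

```text
time_s: 18.2
position: [560.3, 58.4, 241.2]
ee_rot: [-2.089, -2.345, 0.001]
contact_force: [0.8, 0.3, 1.8]
finger_gap: 0.252
t 18.2 pos [560.3  58.4 241.2] yaw 1.6865 zax [-1.3e-03 -1.0e-04 -1.0e+00] F [0.78 0.31 1.78] M [-0.08 -0.32  0.02] gap 0.252 q [-0.11  0.57  1.49 -0.    1.08 -0.22]
t 18.25 pos [560.4  58.4 241.1] yaw 1.6865 zax [-1.7e-03 -1.0e-04 -1.0e+00] F [ 0.46 -0.25  2.25] M [-0.05 -0.15  0.02] gap 0.249 q [-0.11  0.57  1.49 -0.    1.08 -0.22]
t 18.3 pos [560.5  58.4 241.1] yaw 1.6865 zax [-1.8e-03 -1.0e-04 -1.0e+00] F [-0.34 -0.65  2.57] M [-0.12 -0.03  0.04] gap 0.247 q [-0.11  0.57  1.49 -0.    1.08 -0.22]
```

View pics/s8.png

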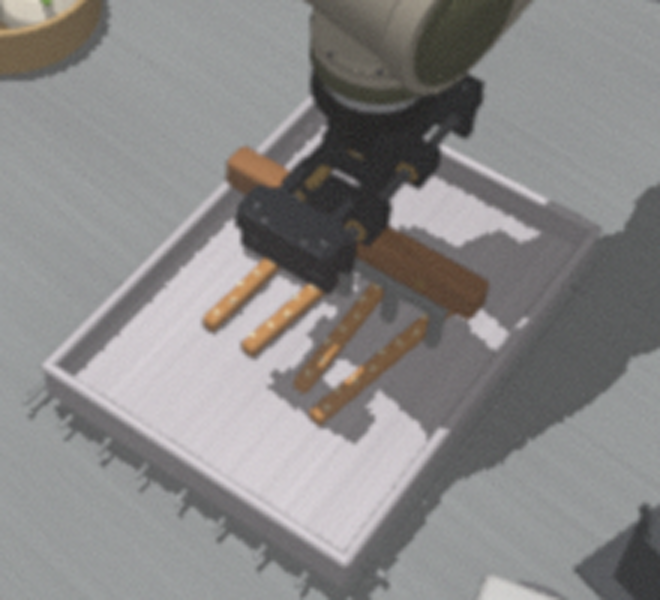

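The sticks are almost parallel, with far ends at about (210, 322), (250, 350), (303, 385) and (318, 415). I'll continue to the near ends.

```bash
python3 -m pendant '[[0,-3,0.02,0,0,0,-1],[0,-6,0.07,0,0,0,-1],[0,-9,0.12,0,0,0,-1],[0,-12,0.17,0,0,0,-1],[0,-15,0.22,0,0,0,-1],[0,-18,0.27,0,0,0,-1],[0,-21,0.32,0,0,0,-1],[0,-24,0.37,0,0,0,-1],[0,-27,0.42,0,0,0,-1],[0,-27,0.42,0,0,0,-1]]'
python3 - <<'E'
from h import *
st()
for i in range(2):
    c=cam("scene"); st()
E
```

```text
time_s: 19.13
position: [533.5, 55.3, 240.8]
ee_rot: [-2.089, -2.346, 0.001]
contact_force: [0.6, -0.8, 1.4]
finger_gap: 0.246
t 19.13 pos [533.5  55.3 240.8] yaw 1.6866 zax [-0.0012 -0.     -1.    ] F [ 0.63 -0.82  1.39] M [-0.05 -0.26 -0.08] gap 0.246 q [-0.12  0.54  1.57 -0.    1.04 -0.23]
t 19.18 pos [533.6  55.3 240.7] yaw 1.6866 zax [-0.0017 -0.     -1.    ] F [-0.1  -1.03  2.73] M [-0.1  -0.12  0.02] gap 0.247 q [-0.12  0.54  1.57 -0.    1.04 -0.23]
t 19.23 pos [533.7  55.3 240.7] yaw 1.6865 zax [-0.0018 -0.     -1.    ] F [0.58 0.34 2.74] M [-0.06 -0.08  0.05] gap 0.25 q [-0.12  0.54  1.57 -0.    1.04 -0.23]
```

```bash
python3 -m pendant '[[0,-3,0.02,0,0,0,-1],[0,-6,0.07,0,0,0,-1],[0,-9,0.12,0,0,0,-1],[0,-12,0.17,0,0,0,-1],[0,-15,0.22,0,0,0,-1],[0,-18,0.27,0,0,0,-1],[0,-21,0.32,0,0,0,-1],[0,-24,0.37,0,0,0,-1],[0,-24,0.37,0,0,0,-1]]'
python3 - <<'E'
from h import *
st()
for i in range(2):
    c=cam("scene"); st()
cv2.imwrite("pics/s9.png",cv2.resize(c["frame"][130:330,200:420],None,fx=3,fy=3,interpolation=cv2.INTER_CUBIC))
for n in("scene","top"):
    c=cam(n)
    for r in robot.regions_of(n,"stick0")[:5]:
        p=c["P"][r["region"]]; p=p[(p[:,2]>29)&(p[:,2]<42)]
        if len(p)<30: continue
        k=rect(p); print(n,round(r["score"],2),len(p),np.round(topan(k[0]),1),k[1],k[2],round(k[3]-PY,3))
E
```

```text
time_s: 19.98
position: [509.6, 52.5, 240.4]
ee_rot: [-2.089, -2.346, 0.001]
contact_force: [0.4, -0.2, 1.7]
finger_gap: 0.247
t 19.98 pos [509.6  52.5 240.4] yaw 1.6866 zax [-0.0012 -0.     -1.    ] F [ 0.37 -0.23  1.66] M [-0.06 -0.24 -0.02] gap 0.247 q [-0.13  0.5   1.64 -0.    1.   -0.24]
t 20.03 pos [509.8  52.5 240.3] yaw 1.6865 zax [-0.0016 -0.     -1.    ] F [-0.69  0.51  1.77] M [-0.09 -0.09 -0.01] gap 0.249 q [-0.13  0.5   1.64 -0.    1.   -0.24]
t 20.08 pos [509.8  52.6 240.3] yaw 1.6866 zax [-0.0017 -0.     -1.    ] F [0.08 0.39 2.01] M [-0.11 -0.01  0.04] gap 0.243 q [-0.13  0.5   1.64 -0.    1.   -0.24]
scene 0.91 335 [13.7 50.5] 137.8 12.5 -0.124
scene 0.82 340 [-0.6 17.5] 137.8 13.0 0.03
scene 0.66 324 [ -0.8 -19.5] 131.0 13.3 -0.096
scene 0.59 295 [ -0.1 -55.8] 129.2 13.8 -0.046
top 0.68 79 [120.6 217. ] 76.3 31.1 -0.878
top 0.65 121 [ 36.9 -60.7] 50.6 11.8 -0.055
top 0.53 82 [58.5 43.1] 41.1 11.2 -0.152
```

View pics/s9.png

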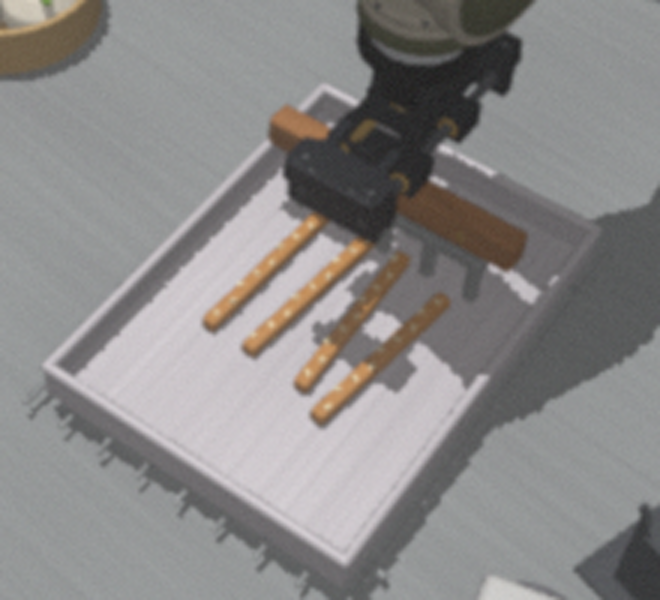

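Each stick lies in its own row, but stick0 (−0.12 rad) and stick2 (−0.10 rad) are still a bit skew. Stick0's far end, at pan x ≈ 83, lay just beyond the first pass. I'll do a second round on the floor, far then near, with the rake shifted a little to +y to square them up.

```bash
python3 -m pendant '[[1.2,0,0.0,0,0,0,-1],[2.2,0,0,0,0,0,-1],[2.2,3,-0.06,0,0,0,-1],[2.2,6,-0.11,0,0,0,-1],[2.2,9,-0.16,0,0,0,-1],[2.2,12,-0.21,0,0,0,-1],[2.2,15,-0.26,0,0,0,-1],[2.2,18,-0.31,0,0,0,-1],[2.2,21,-0.37,0,0,0,-1],[2.2,21,-0.37,0,0,0,-1]]'
python3 - <<'E'
from h import *
st()
for i in range(2):
    c=cam("scene"); st()
o=robot.get_obs();print(topan(o["position"]))
cv2.imwrite("pics/s10.png",cv2.resize(c["frame"][130:330,200:420],None,fx=3,fy=3,interpolation=cv2.INTER_CUBIC))
E
```

```text
time_s: 21.12
position: [531.6, 57.2, 240.8]
ee_rot: [2.089, 2.345, 0.002]
contact_force: [-1.5, 0.2, 0.4]
finger_gap: 0.245
t 21.12 pos [531.6  57.2 240.8] yaw 1.6864 zax [ 1.5e-03  2.0e-04 -1.0e+00] F [-1.48  0.18  0.36] M [0.04 0.12 0.03] gap 0.245 q [-0.11  0.53  1.58  0.    1.03 -0.23]
t 21.17 pos [531.4  57.2 240.9] yaw 1.6865 zax [ 1.8e-03  1.0e-04 -1.0e+00] F [-0.39  1.11  0.78] M [ 0.01 -0.01  0.05] gap 0.246 q [-0.11  0.53  1.58  0.    1.03 -0.23]
t 21.22 pos [531.3  57.2 240.9] yaw 1.6864 zax [ 1.9e-03  1.0e-04 -1.0e+00] F [ 0.15  0.3  -0.02] M [ 0.06 -0.08  0.02] gap 0.245 q [-0.11  0.53  1.58  0.    1.03 -0.23]
[-51.98136507   0.20825689]
```

View pics/s10.png

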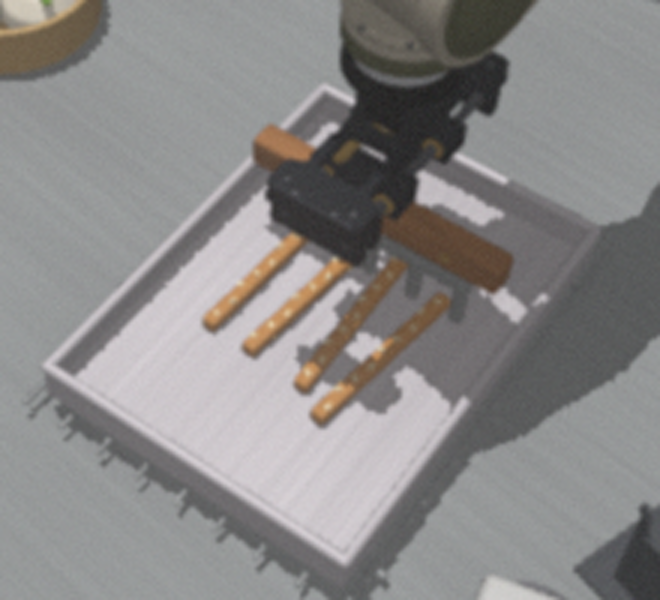

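Stick0's near end at (440, 300) is unmoved and sits between the tines at (413, 285) and (457, 310). I'll continue.

```bash
python3 -m pendant '[[0.2,3,-0.04,0,0,0,-1],[0.4,6,-0.08,0,0,0,-1],[0.6,9,-0.13,0,0,0,-1],[0.8,12,-0.18,0,0,0,-1],[1,15,-0.23,0,0,0,-1],[1.2,18,-0.29,0,0,0,-1],[1.3,21,-0.34,0,0,0,-1],[1.4,24,-0.39,0,0,0,-1],[1.5,27,-0.44,0,0,0,-1],[1.5,30,-0.49,0,0,0,-1]]'
python3 - <<'E'
from h import *
st()
for i in range(2):
    c=cam("scene"); st()
o=robot.get_obs();print(topan(o["position"]))
E
```

```text
time_s: 22.05
position: [560.8, 62.2, 241.3]
ee_rot: [-2.089, -2.346, -0.0]
contact_force: [-3.6, -0.3, 1.4]
finger_gap: 0.247
t 22.05 pos [560.8  62.2 241.3] yaw 1.6865 zax [ 0.e+00  1.e-04 -1.e+00] F [-3.61 -0.28  1.4 ] M [-0.12  0.61  0.02] gap 0.247 q [-0.1   0.57  1.49  0.    1.08 -0.22]
t 22.1 pos [561.3  62.2 241.4] yaw 1.6864 zax [ 1.e-03  1.e-04 -1.e+00] F [-1.32  0.41 -0.03] M [-0.02  0.27 -0.03] gap 0.243 q [-0.1   0.57  1.49  0.    1.08 -0.22]
t 22.15 pos [561.1  62.2 241.4] yaw 1.6864 zax [ 1.5e-03  2.0e-04 -1.0e+00] F [-0.68  0.25  0.73] M [-0.    0.07 -0.06] gap 0.247 q [-0.1   0.57  1.49  0.    1.08 -0.22]
[-21.87923557   1.70771802]
```

```bash
python3 -m pendant '[[0.2,3,-0.03,0,0,0,-1],[0.4,6,-0.08,0,0,0,-1],[0.6,9,-0.13,0,0,0,-1],[0.8,12,-0.18,0,0,0,-1],[1,15,-0.23,0,0,0,-1],[1.2,18,-0.29,0,0,0,-1],[1.3,21,-0.34,0,0,0,-1],[1.4,24,-0.39,0,0,0,-1],[1.5,27,-0.44,0,0,0,-1],[1.5,30,-0.49,0,0,0,-1]]'
python3 - <<'E'
from h import *
st()
for i in range(2):
    c=cam("scene"); st()
o=robot.get_obs();print(topan(o["position"]))
E
```

```text
time_s: 22.98
position: [590.4, 67.2, 241.8]
ee_rot: [-2.089, -2.346, 0.0]
contact_force: [-3.5, -0.5, 1.4]
finger_gap: 0.246
t 22.98 pos [590.4  67.2 241.8] yaw 1.6866 zax [-1.e-04  0.e+00 -1.e+00] F [-3.51 -0.45  1.42] M [-0.2   0.62  0.05] gap 0.246 q [-0.09  0.61  1.4   0.    1.13 -0.2 ]
t 23.03 pos [590.8  67.1 241.8] yaw 1.6865 zax [ 9.e-04  1.e-04 -1.e+00] F [-1.5  -0.46  0.02] M [-0.01  0.3  -0.02] gap 0.246 q [-0.09  0.61  1.4   0.    1.13 -0.2 ]
t 23.08 pos [590.7  67.2 241.8] yaw 1.6865 zax [ 1.4e-03  1.0e-04 -1.0e+00] F [-0.41 -0.24  0.15] M [-0.08  0.06 -0.  ] gap 0.248 q [-0.09  0.61  1.4   0.    1.13 -0.2 ]
[8.09898644 3.24954179]
```

```bash
python3 -m pendant '[[0,3,-0.03,0,0,0,-1],[0,6,-0.08,0,0,0,-1],[0,9,-0.13,0,0,0,-1],[0,12,-0.18,0,0,0,-1],[0,15,-0.23,0,0,0,-1],[0,18,-0.29,0,0,0,-1],[0,21,-0.34,0,0,0,-1],[0,24,-0.39,0,0,0,-1],[0,27,-0.44,0,0,0,-1],[0,30,-0.5,0,0,0,-1]]'
python3 - <<'E'
from h import *
st()
for i in range(2):
    c=cam("scene"); st()
o=robot.get_obs();print(topan(o["position"]))
cv2.imwrite("pics/s11.png",cv2.resize(c["frame"][130:330,200:420],None,fx=3,fy=3,interpolation=cv2.INTER_CUBIC))
E
```

```text
time_s: 23.92
position: [620.2, 70.6, 242.3]
ee_rot: [2.089, 2.346, 0.0]
contact_force: [-3.2, -0.8, 1.6]
finger_gap: 0.247
t 23.92 pos [620.2  70.6 242.3] yaw 1.6865 zax [ 0.  0. -1.] F [-3.21 -0.77  1.62] M [-0.15  0.64 -0.03] gap 0.247 q [-0.08  0.66  1.3   0.    1.18 -0.19]
t 23.97 pos [620.7  70.6 242.3] yaw 1.6864 zax [ 1.e-03  1.e-04 -1.e+00] F [-1.53  0.56  0.62] M [0.   0.27 0.  ] gap 0.246 q [-0.08  0.66  1.3   0.    1.18 -0.19]
t 24.02 pos [620.5  70.6 242.4] yaw 1.6865 zax [ 1.6e-03  1.0e-04 -1.0e+00] F [-1.12 -0.4   0.29] M [0.01 0.07 0.  ] gap 0.243 q [-0.08  0.66  1.3   0.    1.18 -0.19]
[38.13204241  3.23324169]
```

View pics/s11.png

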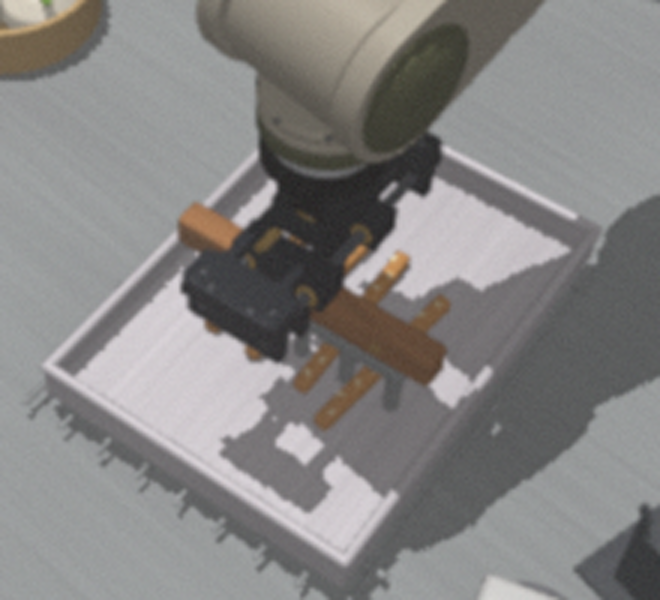

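The sticks remain in their gaps, and the far end of stick0 is at about (328, 417). I'll continue to the far ends.

```bash
python3 -m pendant '[[0,3,-0.03,0,0,0,-1],[0,6,-0.08,0,0,0,-1],[0,9,-0.13,0,0,0,-1],[0,12,-0.18,0,0,0,-1],[0,15,-0.23,0,0,0,-1],[0,18,-0.29,0,0,0,-1],[0,21,-0.34,0,0,0,-1],[0,24,-0.39,0,0,0,-1],[0,27,-0.44,0,0,0,-1],[0,30,-0.49,0,0,0,-1]]'
python3 - <<'E'
from h import *
st()
for i in range(2):
    c=cam("scene"); st()
o=robot.get_obs();print(topan(o["position"]))
E
```

```text
time_s: 24.85
position: [650.0, 74.0, 242.8]
ee_rot: [2.089, 2.346, 0.0]
contact_force: [-3.0, 0.1, 1.3]
finger_gap: 0.249
t 24.85 pos [650.   74.  242.8] yaw 1.6865 zax [ 1.e-04  0.e+00 -1.e+00] F [-2.97  0.13  1.33] M [-0.09  0.67 -0.  ] gap 0.249 q [-0.07  0.7   1.21  0.    1.23 -0.18]
t 24.9 pos [650.5  74.1 242.8] yaw 1.6865 zax [ 1.e-03  1.e-04 -1.e+00] F [-1.69  0.28  0.83] M [-0.02  0.19  0.01] gap 0.245 q [-0.07  0.7   1.21  0.    1.23 -0.18]
t 24.95 pos [650.3  74.1 242.9] yaw 1.6865 zax [ 1.6e-03  1.0e-04 -1.0e+00] F [-1.28 -0.62  0.55] M [-0.02  0.07  0.01] gap 0.248 q [-0.07  0.7   1.21  0.    1.23 -0.18]
[68.11593635  3.25915662]
```

```bash
python3 -m pendant '[[0,3,-0.03,0,0,0,-1],[0,6,-0.08,0,0,0,-1],[0,9,-0.12,0,0,0,-1],[0,12,-0.17,0,0,0,-1],[0,15,-0.22,0,0,0,-1],[0,18,-0.27,0,0,0,-1],[0,19,-0.29,0,0,0,-1],[0,19,-0.29,0,0,0,-1]]'
python3 - <<'E'
from h import *
st()
for i in range(2):
    c=cam("scene"); st()
o=robot.get_obs();print(topan(o["position"]))
cv2.imwrite("pics/s12.png",cv2.resize(c["frame"][130:330,200:420],None,fx=3,fy=3,interpolation=cv2.INTER_CUBIC))
for r in robot.regions_of("scene","stick0")[:6]:
        p=c["P"][r["region"]]; p=p[(p[:,2]>29)&(p[:,2]<42)]
        if len(p)<30: continue
        k=rect(p); print(round(r["score"],2),len(p),np.round(topan(k[0]),1),k[1],k[2],round(k[3]-PY,3))
E
```

```text
time_s: 25.62
position: [668.9, 76.2, 243.1]
ee_rot: [2.089, 2.346, 0.001]
contact_force: [-2.1, -0.4, 1.1]
finger_gap: 0.247
t 25.62 pos [668.9  76.2 243.1] yaw 1.6865 zax [ 8.e-04  0.e+00 -1.e+00] F [-2.1  -0.41  1.13] M [-0.08  0.34 -0.02] gap 0.247 q [-0.06  0.73  1.14  0.    1.27 -0.18]
t 25.67 pos [668.8  76.2 243.2] yaw 1.6866 zax [ 1.1e-03  1.0e-04 -1.0e+00] F [-1.54  0.1   1.05] M [-0.02  0.21  0.04] gap 0.239 q [-0.06  0.73  1.14  0.    1.27 -0.18]
t 25.72 pos [668.8  76.2 243.2] yaw 1.6865 zax [ 0.001  0.    -1.   ] F [-1.14  0.41  1.06] M [-0.05  0.14 -0.  ] gap 0.25 q [-0.06  0.73  1.14  0.    1.27 -0.18]
[86.70240514  3.24692912]
0.8 237 [14.8 55.1] 141.4 12.5 -0.068
0.6 234 [-19.2  17. ] 104.8 12.7 0.035
0.45 38 [-28.8 -11.5] 78.7 5.5 -0.009
```

View pics/s12.png

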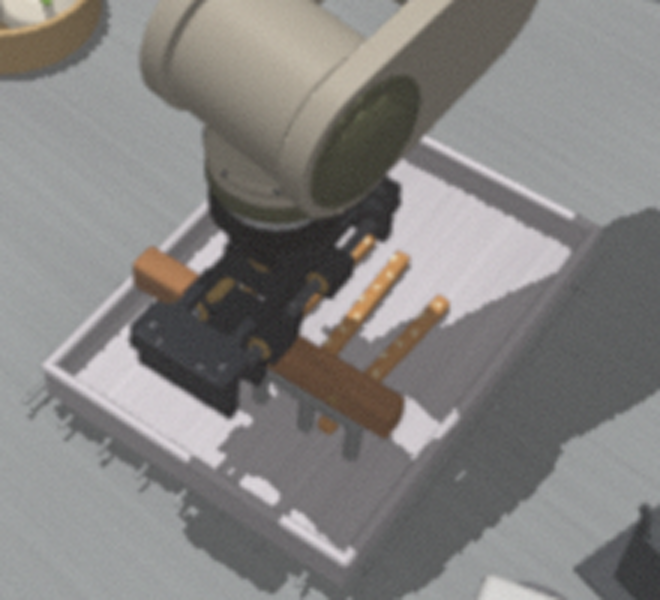

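```bash
python3 -m pendant '[[-0.1,-3,0.04,0,0,0,-1],[-0.2,-6,0.09,0,0,0,-1],[-0.3,-9,0.14,0,0,0,-1],[-0.5,-12,0.19,0,0,0,-1],[-0.6,-15,0.24,0,0,0,-1],[-0.7,-18,0.3,0,0,0,-1],[-0.9,-21,0.35,0,0,0,-1],[-1,-24,0.4,0,0,0,-1],[-1.1,-27,0.46,0,0,0,-1],[-1.3,-30,0.51,0,0,0,-1]]'
python3 - <<'E'
from h import *
st()
for i in range(2):
    c=cam("scene"); st()
o=robot.get_obs();print(topan(o["position"]))
E
```

```text
time_s: 26.6
position: [638.7, 71.4, 242.7]
ee_rot: [2.089, 2.346, 0.0]
contact_force: [2.3, 0.4, 0.1]
finger_gap: 0.247
t 26.6 pos [638.7  71.4 242.7] yaw 1.6866 zax [ 4.e-04  0.e+00 -1.e+00] F [2.32 0.39 0.09] M [ 0.14 -0.58  0.02] gap 0.247 q [-0.07  0.68  1.25  0.    1.21 -0.19]
t 26.65 pos [638.3  71.4 242.6] yaw 1.6866 zax [-5.e-04 -1.e-04 -1.e+00] F [ 0.97 -0.5   1.25] M [-0.01 -0.33  0.01] gap 0.243 q [-0.07  0.68  1.25 -0.    1.21 -0.19]
t 26.7 pos [638.4  71.4 242.6] yaw 1.6865 zax [-1.e-03 -1.e-04 -1.e+00] F [0.09 0.26 0.67] M [-0.09 -0.2  -0.01] gap 0.242 q [-0.07  0.68  1.25 -0.    1.21 -0.19]
[56.0420685   1.93639091]
```

```bash
python3 -m pendant '[[-0.1,-3,0.05,0,0,0,-1],[-0.2,-6,0.11,0,0,0,-1],[-0.3,-9,0.16,0,0,0,-1],[-0.5,-12,0.21,0,0,0,-1],[-0.6,-15,0.26,0,0,0,-1],[-0.7,-18,0.32,0,0,0,-1],[-0.9,-21,0.37,0,0,0,-1],[-1,-24,0.42,0,0,0,-1],[-1.1,-27,0.48,0,0,0,-1],[-1.3,-30,0.53,0,0,0,-1]]'
python3 - <<'E'
from h import *
st()
for i in range(2):
    c=cam("scene"); st()
o=robot.get_obs();print(topan(o["position"]))
E
```

```text
time_s: 27.53
position: [609.0, 66.7, 242.1]
ee_rot: [2.089, 2.346, 0.0]
contact_force: [3.7, 1.0, 1.2]
finger_gap: 0.246
t 27.53 pos [609.   66.7 242.1] yaw 1.6865 zax [ 2.e-04  1.e-04 -1.e+00] F [3.65 1.04 1.18] M [ 0.08 -0.79  0.03] gap 0.246 q [-0.08  0.64  1.34  0.    1.16 -0.2 ]
t 27.58 pos [608.6  66.6 242. ] yaw 1.6866 zax [-8.e-04 -1.e-04 -1.e+00] F [1.34 0.54 2.46] M [-0.07 -0.35  0.04] gap 0.247 q [-0.08  0.64  1.34 -0.    1.16 -0.2 ]
t 27.63 pos [608.8  66.6 242. ] yaw 1.6865 zax [-1.3e-03 -2.0e-04 -1.0e+00] F [0.31 0.08 2.16] M [-0.06 -0.24 -0.  ] gap 0.247 q [-0.08  0.64  1.34 -0.    1.16 -0.2 ]
[25.99553932  0.61504507]
```

```bash
python3 -m pendant '[[-0.1,-3,0.02,0,0,0,-1],[-0.2,-6,0.06,0,0,0,-1],[-0.3,-9,0.11,0,0,0,-1],[-0.5,-12,0.16,0,0,0,-1],[-0.6,-15,0.21,0,0,0,-1],[-0.7,-18,0.27,0,0,0,-1],[-0.9,-21,0.32,0,0,0,-1],[-1,-24,0.37,0,0,0,-1],[-1.1,-27,0.43,0,0,0,-1],[-1.3,-30,0.48,0,0,0,-1]]'
python3 - <<'E'
from h import *
st()
for i in range(2):
    c=cam("scene"); st()
o=robot.get_obs();print(topan(o["position"]))
for r in robot.regions_of("scene","stick0")[:6]:
        p=c["P"][r["region"]]; p=p[(p[:,2]>29)&(p[:,2]<42)]
        if len(p)<30: continue
        k=rect(p); print(round(r["score"],2),len(p),np.round(topan(k[0]),1),k[1],k[2],round(k[3]-PY,3))
E
```

```text
time_s: 28.47
position: [579.3, 61.9, 241.6]
ee_rot: [2.089, 2.346, 0.0]
contact_force: [3.4, 1.1, 1.0]
finger_gap: 0.247
t 28.47 pos [579.3  61.9 241.6] yaw 1.6866 zax [ 1.e-04  0.e+00 -1.e+00] F [3.36 1.1  0.99] M [ 0.1  -0.8   0.05] gap 0.247 q [-0.1   0.6   1.43  0.    1.11 -0.21]
t 28.52 pos [578.9  61.9 241.5] yaw 1.6866 zax [-9.e-04 -1.e-04 -1.e+00] F [ 1.49 -0.46  2.18] M [-0.07 -0.42  0.05] gap 0.246 q [-0.1   0.6   1.44 -0.    1.11 -0.21]
t 28.57 pos [579.1  61.9 241.5] yaw 1.6865 zax [-1.4e-03 -1.0e-04 -1.0e+00] F [ 0.84 -0.53  2.58] M [-0.08 -0.24 -0.01] gap 0.244 q [-0.1   0.6   1.43 -0.    1.11 -0.21]
[-4.0335851  -0.68854564]
0.76 274 [35.  53.8] 101.3 12.9 -0.064
0.67 132 [ 40.3 -56.8] 52.0 13.4 -0.03
0.64 142 [ 41.  -19.5] 52.6 12.5 -0.054
0.53 218 [ 0.2 17.8] 137.1 12.2 0.04
```

```bash
python3 -m pendant '[[-0.1,-3,0.02,0,0,0,-1],[-0.3,-6,0.06,0,0,0,-1],[-0.5,-9,0.11,0,0,0,-1],[-0.6,-12,0.16,0,0,0,-1],[-0.8,-15,0.21,0,0,0,-1],[-0.9,-18,0.27,0,0,0,-1],[-1.1,-21,0.32,0,0,0,-1],[-1.2,-24,0.37,0,0,0,-1],[-1.4,-27,0.43,0,0,0,-1],[-1.5,-30,0.48,0,0,0,-1]]'
python3 - <<'E'
from h import *
st()
for i in range(2):
    c=cam("scene"); st()
o=robot.get_obs();print(topan(o["position"]))
E
```

```text
time_s: 29.45
position: [549.7, 56.9, 241.1]
ee_rot: [2.089, 2.346, 0.0]
contact_force: [3.5, 0.8, 1.9]
finger_gap: 0.244
t 29.45 pos [549.7  56.9 241.1] yaw 1.6865 zax [ 1.e-04  0.e+00 -1.e+00] F [3.51 0.76 1.92] M [ 0.14 -0.74 -0.01] gap 0.244 q [-0.11  0.56  1.52  0.    1.06 -0.23]
t 29.5 pos [549.3  56.9 241. ] yaw 1.6865 zax [-9.e-04 -1.e-04 -1.e+00] F [ 1.14 -0.73  1.9 ] M [-0.1  -0.45  0.02] gap 0.243 q [-0.11  0.56  1.52 -0.    1.06 -0.23]
t 29.55 pos [549.4  56.9 241. ] yaw 1.6865 zax [-1.4e-03 -1.0e-04 -1.0e+00] F [ 0.45 -1.11  1.82] M [-0.11 -0.25 -0.01] gap 0.249 q [-0.11  0.56  1.52 -0.    1.06 -0.23]
[-34.03628027  -2.18136099]
```

```bash
python3 -m pendant '[[-0.2,-3,0.03,0,0,0,-1],[-0.4,-6,0.08,0,0,0,-1],[-0.6,-9,0.13,0,0,0,-1],[-0.8,-12,0.18,0,0,0,-1],[-1,-15,0.23,0,0,0,-1],[-1.2,-18,0.28,0,0,0,-1],[-1.4,-21,0.33,0,0,0,-1],[-1.6,-24,0.38,0,0,0,-1],[-1.7,-27,0.43,0,0,0,-1],[-1.8,-30,0.48,0,0,0,-1]]'
python3 - <<'E'
from h import *
st()
for i in range(2):
    c=cam("scene"); st()
o=robot.get_obs();print(topan(o["position"]))
for r in robot.regions_of("scene","stick0")[:6]:
        p=c["P"][r["region"]]; p=p[(p[:,2]>29)&(p[:,2]<42)]
        if len(p)<30: continue
        k=rect(p); print(round(r["score"],2),len(p),np.round(topan(k[0]),1),k[1],k[2],round(k[3]-PY,3))
E
```

```text
time_s: 30.38
position: [520.1, 51.7, 240.6]
ee_rot: [2.089, 2.346, -0.0]
contact_force: [3.1, 0.0, 0.4]
finger_gap: 0.248
t 30.38 pos [520.1  51.7 240.6] yaw 1.6866 zax [ 0. -0. -1.] F [3.1  0.02 0.37] M [ 0.07 -0.76 -0.02] gap 0.248 q [-0.13  0.52  1.61 -0.    1.02 -0.24]
t 30.43 pos [519.6  51.7 240.5] yaw 1.6866 zax [-9.e-04 -1.e-04 -1.e+00] F [ 1.82 -0.19  1.16] M [-0.15 -0.36 -0.02] gap 0.246 q [-0.13  0.52  1.61 -0.    1.02 -0.24]
t 30.48 pos [519.8  51.7 240.5] yaw 1.6865 zax [-1.4e-03 -1.0e-04 -1.0e+00] F [ 0.95 -0.87  2.04] M [-0.09 -0.25 -0.  ] gap 0.244 q [-0.13  0.52  1.61 -0.    1.02 -0.24]
[-64.06217534  -3.98879645]
0.92 334 [-1.7 17.6] 140.2 13.2 0.03
0.79 244 [  7.6 -18.2] 115.8 12.7 -0.046
0.71 244 [  7.7 -54.6] 114.7 12.5 -0.046
0.65 364 [15.6 54.2] 137.9 13.0 -0.039
0.48 1035 [1.  1.7] 332.9 240.1 -0.007
```

```bash
python3 -m pendant '[[-0.1,-3,0.05,0,0,0,-1],[-0.2,-6,0.1,0,0,0,-1],[-0.3,-9,0.14,0,0,0,-1],[-0.3,-12,0.19,0,0,0,-1],[-0.3,-15,0.24,0,0,0,-1],[-0.3,-18,0.29,0,0,0,-1],[-0.3,-20,0.32,0,0,0,-1],[-0.3,-20,0.32,0,0,0,-1]]'
python3 - <<'E'
from h import *
st()
for i in range(2):
    c=cam("scene"); st()
o=robot.get_obs();print(topan(o["position"]))
for r in robot.regions_of("scene","stick0")[:6]:
        p=c["P"][r["region"]]; p=p[(p[:,2]>29)&(p[:,2]<42)]
        if len(p)<30: continue
        k=rect(p); print(round(r["score"],2),len(p),np.round(topan(k[0]),1),k[1],k[2],round(k[3]-PY,3))
cv2.imwrite("pics/s13.png",cv2.resize(c["frame"][130:330,200:420],None,fx=3,fy=3,interpolation=cv2.INTER_CUBIC))
E
```

```text
time_s: 31.2
position: [500.1, 49.1, 240.2]
ee_rot: [-2.089, -2.346, 0.001]
contact_force: [0.6, 0.1, 1.9]
finger_gap: 0.245
t 31.2 pos [500.1  49.1 240.2] yaw 1.6865 zax [-0.001 -0.    -1.   ] F [0.62 0.13 1.89] M [-0.08 -0.34  0.04] gap 0.245 q [-0.14  0.49  1.67 -0.    0.99 -0.25]
t 31.25 pos [500.2  49.1 240.2] yaw 1.6866 zax [-0.0013 -0.     -1.    ] F [ 1.04 -0.01  1.14] M [-0.09 -0.23  0.03] gap 0.246 q [-0.14  0.49  1.66 -0.    0.99 -0.25]
t 31.3 pos [500.3  49.1 240.2] yaw 1.6866 zax [-0.0014 -0.     -1.    ] F [0.75 0.31 1.52] M [-0.15 -0.1  -0.04] gap 0.244 q [-0.14  0.49  1.66 -0.    0.99 -0.25]
[-83.77074185  -4.26373575]
0.93 306 [ -3.2 -17.5] 137.4 12.7 -0.034
0.86 328 [ -3.  -55.3] 136.7 13.8 -0.03
0.85 364 [15.2 53.9] 139.7 13.6 -0.048
0.61 342 [-2.3 18. ] 140.3 12.6 0.027
```

View pics/s13.png

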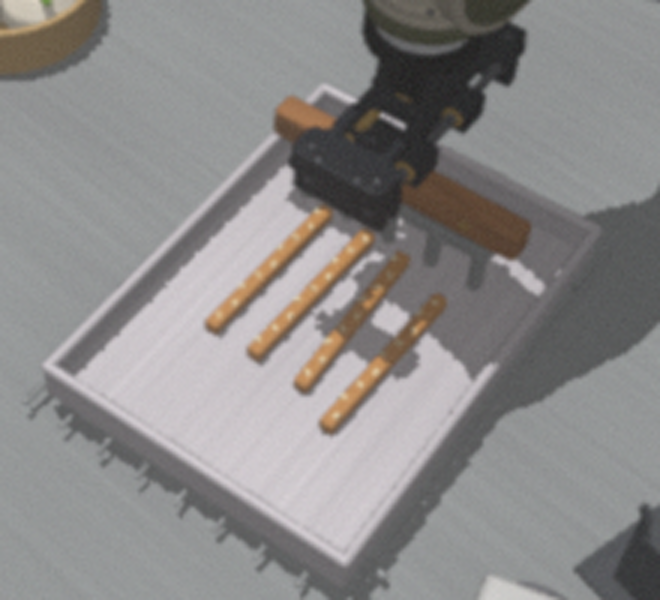

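The four rows are straight and separate: within 0.05 rad and about 36 mm apart. Now I'll lift and carry the rake back.

```bash
python3 -m pendant '[[0,0,-5,0,0,0,-1],[0,0,-25,0,0,0,-1],[0,0,-55,0,0,0,-1],[0,0,-85,0,0,0,-1],[0,0,-95,0,0,0,-1],[0,0,-95,0,0,0,-1]]'
python3 - <<'E'
from h import *
st(); print(delta([515,355.6,335],-0.1898))
E
```

```text
time_s: 31.85
position: [500.5, 49.2, 337.5]
ee_rot: [2.087, 2.344, 0.003]
contact_force: [-0.1, 0.1, -2.8]
finger_gap: 0.245
t 31.85 pos [500.5  49.2 337.5] yaw 1.6867 zax [ 3.5e-03 -5.0e-04 -1.0e+00] F [-0.15  0.09 -2.82] M [-0.06 -0.15 -0.02] gap 0.245 q [-0.14  0.36  1.54  0.    1.24 -0.25]
(array([302.64,  49.81,   2.38]), array([  0.18,  -0.15, 107.51]))
```

```bash
python3 -m pendant '[[302.5,49.5,2,0,0,107.5,-1],[302.5,49.5,2,0,0,107.5,-1],[302.5,49.5,2,0,0,107.5,-1],[302.5,49.5,2,0,0,107.5,-1],[302.5,49.5,2,0,0,107.5,-1],[302.5,49.5,2,0,0,107.5,-1],[302.5,49.5,2,0,0,107.5,-1],[302.5,49.5,2,0,0,107.5,-1],[302.5,49.5,2,0,0,107.5,-1],[302.5,49.5,2,0,0,107.5,-1]]'
python3 - <<'E'
from h import *
st(); print(delta([515,355.6,335],-0.1898))
E
```

```text
time_s: 32.68
position: [514.0, 357.6, 330.6]
ee_rot: [3.036, 0.805, -0.007]
contact_force: [1.0, -0.9, -2.9]
finger_gap: 0.245
t 32.68 pos [514.  357.6 330.6] yaw 0.5183 zax [-0.0042 -0.0017 -1.    ] F [ 1.02 -0.92 -2.92] M [-0.03 -0.03  0.03] gap 0.245 q [0.42 0.57 1.19 0.   1.39 1.47]
(array([-0.17,  2.22, -4.44]), array([ 0.06,  0.26, 40.57]))
```

```bash
python3 -m pendant '[[0,0.5,0,0,0,40.6,-1],[0,0.5,0,0,0,40.6,-1],[0,0.5,0,0,0,40.6,-1],[0,0.5,0,0,0,40.6,-1],[0,0.5,0,0,0,40.6,-1],[0,0.5,0,0,0,40.6,-1],[0,0.5,0,0,0,40.6,-1],[0,0.5,0,0,0,40.6,-1],[0,0.5,0,0,0,40.6,-1]]'
python3 - <<'E'
from h import *
for n in("top","scene"):
    c=cam(n); cv2.imwrite(f"pics/{n}14.png",c["frame"])
st(); print(delta([515,355.6,260],-0.1898))
E
```

```text
time_s: 33.43
position: [515.0, 354.8, 332.3]
ee_rot: [3.127, -0.29, -0.003]
contact_force: [-0.1, -0.8, -3.8]
finger_gap: 0.243
t 33.53 pos [515.  354.9 332.8] yaw -0.1859 zax [-9.e-04 -4.e-04 -1.e+00] F [-0.31  0.46 -2.68] M [ 0.06 -0.02  0.07] gap 0.248 q [0.41 0.57 1.19 0.   1.39 2.17]
(array([-0.12, -0.75, 72.77]), array([0.03, 0.05, 0.22]))
```

View pics/scene14.png

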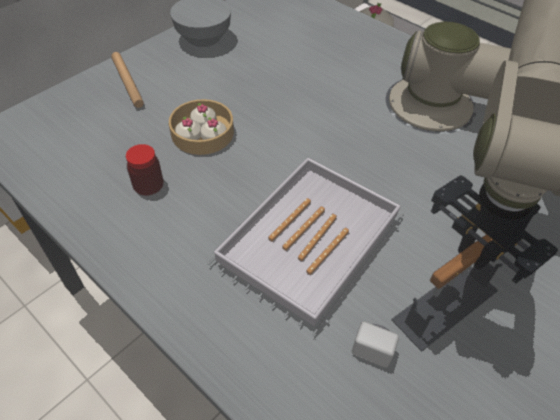

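View pics/top14.png

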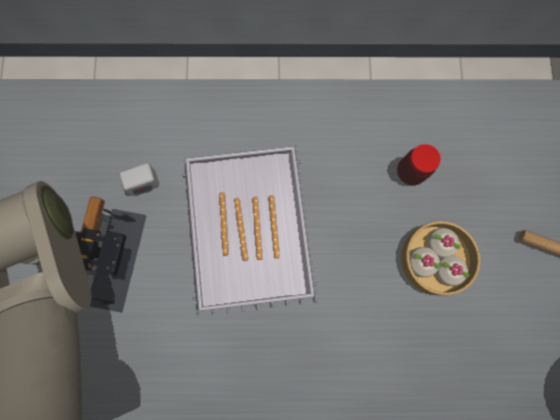

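The rake hangs over its rest (bar at (465, 260) in the scene view), and four parallel rows show in the top view at columns 223, 241, 257 and 274. I'll lower it in stages.

```bash
python3 -m pendant '[[0,-0.6,30,0,0,0.2,-1],[0,-0.6,60,0,0,0.2,-1],[0,-0.6,74,0,0,0.2,-1],[0,-0.6,74,0,0,0.2,-1],[0,-0.6,74,0,0,0.2,-1],[0,-0.6,74,0,0,0.2,-1],[0,-0.6,74,0,0,0.2,-1]]'
python3 - <<'E'
from h import *
robot.camera("scene");robot.camera("scene")
st(); print(delta([515,355.6,228.3],-0.1898))
E
```

```text
time_s: 34.12
position: [515.4, 355.6, 260.9]
ee_rot: [-3.126, 0.299, -0.004]
contact_force: [1.0, -0.4, -1.9]
finger_gap: 0.242
t 34.22 pos [515.3 355.5 260.5] yaw -0.1908 zax [ 2.e-03  9.e-04 -1.e+00] F [-0.28  0.51 -3.  ] M [ 0.05 -0.02  0.  ] gap 0.244 q [0.42 0.64 1.28 0.   1.22 2.18]
(array([-0.35,  0.04, 32.21]), array([-0.07, -0.1 , -0.06]))
```

```bash
python3 -m pendant '[[-0.2,0,5,0,0,0,-1],[-0.3,0,10,0,0,0,-1],[-0.3,0,15,0,0,0,-1],[-0.3,0,20,0,0,0,-1],[-0.3,0,24,0,0,0,-1],[-0.3,0,27,0,0,0,-1],[-0.3,0,27,0,0,0,-1],[-0.3,0,27,0,0,0,-1]]'
python3 - <<'E'
from h import *
robot.camera("scene");robot.camera("scene")
st(); print(delta([515,355.6,228.3],-0.1898))
E
```

```text
time_s: 34.88
position: [515.0, 355.6, 232.1]
ee_rot: [3.127, -0.3, -0.0]
contact_force: [-0.1, 0.6, -2.3]
finger_gap: 0.244
t 34.98 pos [515.  355.6 232.5] yaw -0.191 zax [ 4.e-04  2.e-04 -1.e+00] F [ 0.11  0.51 -1.99] M [ 0.05 -0.02 -0.03] gap 0.247 q [0.42 0.67 1.31 0.   1.16 2.18]
(array([ 0.04, -0.03,  4.2 ]), array([-0.02, -0.02, -0.07]))
```

```bash
python3 -m pendant '[[0,0,1.5,0,0,0,-1],[0,0,3,0,0,0,-1],[0,0,4,0,0,0,-1],[0,0,4.5,0,0,0,-1],[0,0,4.5,0,0,0,-1],[0,0,4.5,0,0,0,-1]]'
python3 - <<'E'
from h import *
robot.camera("scene");robot.camera("scene")
st()
E
```

```text
time_s: 35.48
position: [514.9, 355.5, 227.8]
ee_rot: [3.127, -0.3, -0.0]
contact_force: [-0.7, 0.1, -1.1]
finger_gap: 0.249
t 35.58 pos [514.9 355.5 227.8] yaw -0.191 zax [-1.e-04 -0.e+00 -1.e+00] F [-0.33 -1.28 -1.3 ] M [-0.03  0.14 -0.01] gap 0.247 q [0.42 0.68 1.31 0.   1.15 2.18]
```

The bar is bearing on the notches: the load has dropped by about 2 N. I'll release.

```bash
python3 -m pendant '[[0,0,0,0,0,0,-0.3],[0,0,0,0,0,0,-0.1],[0,0,0,0,0,0,0.2],[0,0,0,0,0,0,0.6],[0,0,0,0,0,0,1],[0,0,0,0,0,0,1],[0,0,0,0,0,0,1],[0,0,0,0,0,0,1]]'
python3 - <<'E'
from h import *
st()
E
```

```text
time_s: 36.25
position: [514.9, 355.5, 227.8]
ee_rot: [-3.127, 0.3, -0.0]
contact_force: [0.3, -0.6, -0.0]
finger_gap: 0.826
t 36.25 pos [514.9 355.5 227.8] yaw -0.1911 zax [ 0. -0. -1.] F [ 0.32 -0.61 -0.03] M [ 0.02 -0.    0.06] gap 0.826 q [ 0.42  0.68  1.31 -0.    1.15  2.18]
```

```bash
python3 -m pendant '[[0,0,0,0,0,0,1],[0,0,-10,0,0,0,1],[0,0,-30,0,0,0,1],[0,0,-60,0,0,0,1],[0,0,-90,0,0,0,1],[0,0,-130,0,0,0,1],[0,0,-150,0,0,0,1],[0,0,-150,0,0,0,1]]'
python3 - <<'E'
from h import *
st()
E
```

```text
time_s: 36.92
position: [514.7, 355.6, 384.0]
ee_rot: [-3.122, 0.299, -0.014]
contact_force: [0.2, 0.2, 0.6]
finger_gap: 1.0
t 36.92 pos [514.7 355.6 384. ] yaw -0.1909 zax [ 0.0094  0.0042 -0.9999] F [0.22 0.16 0.63] M [ 0.09  0.04 -0.03] gap 1.0 q [0.42 0.53 1.11 0.   1.49 2.18]
```

```bash
python3 -m pendant '[[-40,250,-20,0,0,0,1],[-40,250,-20,0,0,0,1],[-40,250,-20,0,0,0,1],[-40,250,-20,0,0,0,1],[-40,250,-20,0,0,0,1],[-40,250,-20,0,0,0,1],[-40,500,-20,0,0,0,1],[-40,500,-20,0,0,0,1],[-40,500,-20,0,0,0,1],[-40,500,-20,0,0,0,1]]'
python3 - <<'E'
from h import *
st()
for n in("top","scene"):
    c=cam(n); cv2.imwrite(f"pics/{n}15.png",c["frame"])
    for q in("stick0","rake","timer","jar","steamer","rake_grip"):
      for r in robot.regions_of(n,q)[:4 if q=="stick0" else 1]:
        p=c["P"][r["region"]]; p=p[~np.isnan(p[:,0])]
        if q=="stick0": p=p[(p[:,2]>29)&(p[:,2]<42)]
        if q in("rake","rake_grip"): p=p[p[:,2]>np.percentile(p[:,2],97)-8]
        if len(p)<30: continue
        k=rect(p); print(n,q,round(r["score"],2),k,np.round(topan(k[0]),1),round(k[3]-PY,3),"z",np.round(np.percentile(p[:,2],[50,98]),1))
E
```

```text
time_s: 37.75
position: [396.3, -43.7, 397.5]
ee_rot: [-3.127, 0.299, 0.0]
contact_force: [1.0, -0.6, 0.4]
finger_gap: 0.999
t 37.75 pos [396.3 -43.7 397.5] yaw -0.1907 zax [-3.e-04  2.e-04 -1.e+00] F [ 1.04 -0.62  0.4 ] M [ 0.03 -0.03  0.01] gap 0.999 q [-0.41  0.12  1.69  0.    1.34  1.35]
top stick0 0.86 (array([579.1,  42.3]), 138.1, 11.9, np.float64(0.078)) [ -6.3 -20.1] -0.038 z [35.2 39.4]
top stick0 0.79 (array([577.8,  78.2]), 136.2, 12.1, np.float64(0.148)) [-3.4 15.7] 0.032 z [35.  39.1]
top stick0 0.72 (array([589.7, 116.3]), 133.7, 11.0, np.float64(0.064)) [12.8 52.2] -0.052 z [35.4 38.5]
top stick0 0.53 (array([583. ,   5.6]), 138.9, 11.9, np.float64(0.085)) [ -6.6 -57. ] -0.03 z [34.6 38.5]
top rake 0.83 (array([514.2, 354.9]), 199.3, 23.6, np.float64(-0.193)) [-34.7 297.9] -0.308 z [93.5 97.1]
top timer 0.58 (array([689.3, 306.7]), 75.9, 73.3, np.float64(1.014)) [133.7 229.8] 0.898 z [58.5 63.2]
top jar 0.65 (array([ 728.8, -327.3]), 104.9, 69.6, np.float64(-0.803)) [  99.8 -404.5] -0.919 z [ 97.6 102.8]
top steamer 0.79 (array([ 516.3, -368.5]), 183.2, 162.6, np.floa
[... 332 characters left out ...]
4(0.077)) [ -2.9 -55.1] -0.039 z [35.2 39.2]
scene stick0 0.88 (array([578.9,  80.4]), 139.9, 12.8, np.float64(0.157)) [-2.1 17.8] 0.041 z [35.3 38.6]
scene stick0 0.84 (array([583.8,  44.8]), 137.2, 13.0, np.float64(0.074)) [ -1.3 -18.2] -0.042 z [34.8 38.8]
scene rake 0.64 (array([515.5, 356.9]), 201.0, 22.7, np.float64(-0.191)) [-33.2 299.7] -0.306 z [94.3 97.2]
scene timer 0.86 (array([674.6, 303. ]), 83.0, 74.9, np.float64(0.343)) [118.6 227.8] 0.228 z [58.9 63.3]
scene steamer 0.69 (array([ 512.2, -353.8]), 160.4, 154.5, np.float64(0.727)) [-118.4 -405.9] 0.611 z [34.6 54.6]
scene rake_grip 0.67 (array([515.6, 357.5]), 201.0, 22.4, np.float64(-0.202)) [-33.  300.3] -0.318 z [94.3 97.2]
```

View pics/scene15.png

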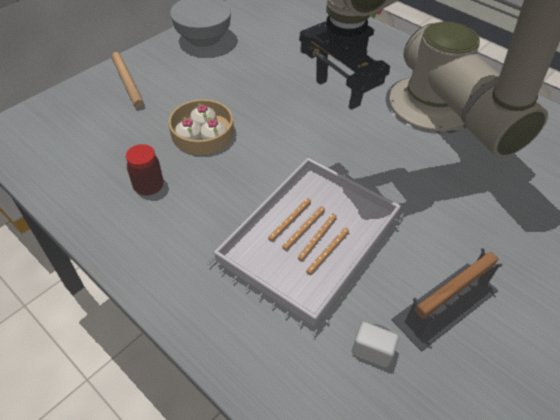

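View pics/top15.png

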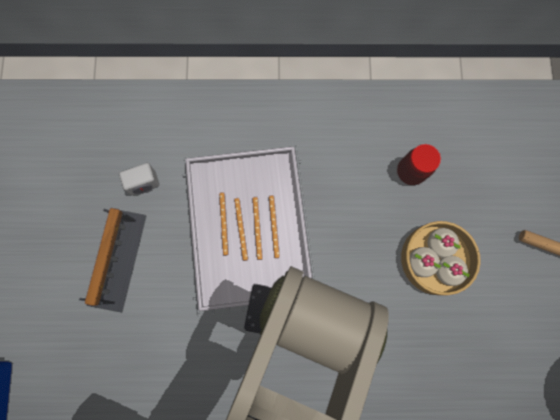

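The rake is back in its rest at (105, 257) in the top view, exactly as at the start. The rows are intact and the bystanders haven't moved. I'll let the arm settle and hand in.

```bash
python3 -m pendant '[[0,0,0,0,0,0,1],[0,0,0,0,0,0,1],[0,0,0,0,0,0,1],[0,0,0,0,0,0,1]]'
python3 - <<'E'
from h import *
st(); print(robot.job_done())
E
```

```text
time_s: 38.78
position: [397.4, -42.2, 397.7]
ee_rot: [3.127, -0.3, -0.0]
contact_force: [-0.5, 0.2, 0.7]
finger_gap: 1.001
t 38.78 pos [397.4 -42.2 397.7] yaw -0.1911 zax [-0. -0. -1.] F [-0.49  0.19  0.75] M [ 0.06 -0.   -0.  ] gap 1.001 q [-0.4   0.12  1.68 -0.    1.34  1.36]
the job is handed in; nothing more can be done
None
```

The four sticks now lie in four straight, separate rows along the pan. The rake hangs back in its rest, and I handed the job in at 38.8 s.

**What I did:** I took the rake from its rest and felt for the pan floor, pressing at about 3.5 N. I then combed from the sticks' middles to their far ends and back to their near ends, with the tines on the floor throughout. The first round left two sticks about 0.1 rad off, partly because it stopped a few mm short of one stick's far end. So I combed far and near once more without lifting, shifting the rake a few mm sideways to square them up.

**Last checks:**
- **Rows:** both cameras put every stick within about 0.05 rad of the pan's length and 36–38 mm from the next. They show no sign of breakage. One stick lies about 17 mm further from the robot than the others, but in its own row.
- **Forces:** the floor force read about 2.5–6.5 N against the 15 N limit, and sideways force peaked near 3.7 N. I read these only at the end of each move and while it was held still, so brief peaks in between were not seen.
- **Rake:** it is back within about 1 mm of where it started.
- **Other things:** the timer, jar and steamer look unmoved in the pictures. Their measured outlines vary by several mm between pictures, so I relied on the views for that.

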